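Refit a relay rail and put it back in service

ROBOT

A 6-joint arm with a two-finger parallel gripper is mounted at the origin on a cart in front of the work surface, level with it; the furniture and walls round the work are solid. World frame = base frame: x ahead of the robot, y to its left, z up, the work surface at z = 0. Lengths are in mm, angles in degrees, forces in N, time in s.
With the tool pointing down it reaches from about 350 to 850 mm from the base axis. Payload 8.1 kg.
Tool frame: the origin (TCP) lies midway between the tips of the shut fingers; the grasp point (between the pads) lies 19 mm behind it; x points along the fingers, z is the direction in which the jaws open and shut, and the axes are right-handed (so a half turn about x gives the same grasp; the last joint's range is limited). The gripper opens to 85 mm and grips with 20 to 120 N. Pads are 22 mm wide; open, the fingers measure 114 mm over their backs; the gripper's body (76 mm by 85 mm) begins 54 mm behind the grasp point. The pads swing forward as they close: fully open they stand 13 mm farther back than shut.
Start: joints at [61.054, 7.471, 85.268, -0, 87.261, -4.893], TCP at [244.526, 547.916, 231.292] pointing down, gripper open.
Joint ranges: [-169.43, 169.43], [-51.17, 129.36], [1.28, 143.12], [-76.62, 256.62], [0, 156.53], [-152.29, 152.29]. Speed limits (degrees/s): [136.94, 136.94, 159.86, 180, 180, 180].

INTERFACE

Orientations are given as [roll, pitch, yaw] about the fixed x, y, z axes, in that order (R = Rz(yaw) Ry(pitch) Rx(roll)).
In Python, from bench import r gives the robot as it stands. The module is installed in compiled form; this text tells all that it offers.
- The arm moves only by the tool servo_tool, never from a script. Its argument "commands" is a list that holds one entry, the list of rows, each a list of 7 numbers: the closure in counts, from 0 (fully open) to 255 (shut), then the shift along the tool's x, y, z in cm, then the turn, a rotation vector about the tool's x, y, z in degrees. A call has 1 to 8 rows; each row is the pose to reach, as a shift and turn from the pose commanded when the call began, along the tool's axes at that moment; what a row does not reach only later rows make up. A row lasts 1/10 s, in which the tool goes at most 50 mm and 8.59 degrees, less where a joint would pass 70% of its speed; a pose out of reach is approached as far as the arm can. A call with a gripper value outside its range is refused whole. The fingers move at their own pace and stop on an object; "force" is the grip in N (left out, the last holds). Time passes only in rows, so rows that repeat a pose let the fingers close. It gives the time, the measured TCP pose, the force and the opening at its end, in the units of the state.
- r.sense(): the state, without advancing time (a new reading comes with each control period).
- r.snapshot(name): name is "scene" or "top" or "wrist"; returns (picture, depth): 400x640x3 uint8, red, green, blue; 400x640 float32, mm along the optical axis (not along the pixel's ray), 0 where there is no reading.
- r.calibration(name): a dict with "fx", "fy", "cx", "cy" (pixels), "pose" (4x4, takes a point from camera to world coordinates). Camera axes: x right, y down, z forward; pixel columns grow to the right and rows downward; lengths in mm; the calibration is good to about 2 mm. A picture is of the moment at which its call begins: read the wrist's pose just before it. calibration takes no time and is no camera call; for the wrist camera it gives the pose at the moment of the call.
- r.hand_in(): hands the job in, once; it reports no verdict.
The state is a dict: "time": time; "joint_pos": joint angles; "qd": joint speeds; "joint_efforts": joint torques, N m; "tool_pos": TCP position; "tcp_rot": TCP orientation; "ft_force": force on the tool from outside, world axes, zero at the start; "wrist_torque": the same for the moment, N m; "finger_gap": finger opening in mm.
Only numpy, scipy, OpenCV 4.12 (cv2) and the standard library are available. Lean on these libraries where they do the work, as an engineer would, in place of code of your own. Each camera call takes 0.05 s, during which the arm holds its last target.

TASK

Clip every loose grey relay module onto the rail of the carrier: hook its rigid lip under one edge of the rail, then rock the other end down until its sprung black foot snaps under the opposite edge and the module sits flat on the rail. Only when all of them are clipped on, swing the black supply lever at the end of the carrier fully over, away from the robot. Also hang the release key by its eye on the peg of the stand, and leave the beaker, the slide box and the specimen cup where they are.

Things in the scene. Friction and masses are not known exactly. Their poses are not given: they have to be found in the camera images.
- carrier: Fixed grey base plate, 130 x 400 x 10 mm, that carries the rail and, at its -y end (y = -203 mm), the lever. Origin on the worktop under the middle of the rail; own y along the rail, x across it, away from the robot, z up. A module clipped on has its origin at x = 0, z = 35 mm of this frame, with 3 mm of play.
- rail_mid (a point): Middle of the rail's top, 52 mm above the worktop. A level steel bar 60 mm wide (carrier x -30 to +30), 340 mm long (carrier y), 6 mm thick, end stops 6 mm high; both long edges overhang a 34 mm wide pedestal, 36 mm free below. Put modules 82 mm apart, centre to centre, for finger room (four fit), centres within 130 mm of the middle.
- supply_lever (a joint): Black toggle lever on the base plate at the carrier's -y end; 0 = leaning towards the robot (off), 1.0 = leaning away from the robot (on); stays where it is left. Light: 1 to 5 N at its tip.
- supply_lever_tip (a point): Tip of the supply lever, 70 mm from its pivot; it swings in the carrier's x-z plane.
- release_key: Release key lying flat, 135 mm long, 90 g: black handle 62 x 24 x 16 mm in the middle (grasp it across its 24 mm), steel eye at its +x end, thin blade at its -x end. Origin under the handle's middle, x towards the eye, z up.
- key_eye (a point): Centre of the key's eye (ring of 8 mm bar, 22 mm clear inside), 52 mm from the origin along x, 8 mm up.
- key_stand: Fixed stand: round foot, upright post 16 mm thick and 175 mm high. Origin on the worktop under the post. A steel peg, 9 mm thick and 55 mm long, rises at 45 degrees from the post's front in the stand's own x-z plane, towards its -x (roughly towards the robot).
- peg_root (a point): Where the peg leaves the post, 145 mm above the worktop.
- peg_tip (a point): Free end of the peg, 55 mm from the root, about 184 mm above the worktop. With the key held so that its z axis lies along the peg (root to tip) and its eye end is uppermost, the eye slides down over the peg; let go well below the tip and the key swings down and hangs.
- beaker_1: Blue beaker, 53 mm wide, 70 mm high: leave it alone.
- slide_box_1: Blue slide box, 68 x 98 x 30 mm: leave it alone.
- cup_1: Clear specimen cup, 54 mm wide, 68 mm high: leave it alone.
- relay_a: Grey relay module (None if absent), 102 mm long (own x -47 to +55), 50 mm wide (y), 55 mm high, 180 g, heavy below; grasp across y. Origin at the level of its feet, z up. Seat face at z = 17 mm, between stops at x = -33 and +33. Hook end (-x): rigid lip, x = -33 to -22, pointing to +x, 4 mm thick, upper side 8 to 11 mm below the seat. Foot end (+x): black sprung foot. Fits either way round; straight down it does not go on.
- foot_a (a joint): Sprung foot of relay_a: 0 = out, nose at own x = 24.5 mm, catch 8.5 mm below the seat, wedge below it; grows up to 0.011 m as it is pressed back towards +x (3 to 8 N). To fit: tip the module 20 degrees, hook end down, slide the lip under one rail edge until the leg comes close to it, then rock the foot end down (about 10 N) until the foot springs back under the other edge.
- relay_a_foot_end (a point): Middle of the top face above the foot of relay_a (own x = 42, z = 55 mm): the place to press down.
- relay_b: Grey relay module (None if absent), 102 mm long (own x -47 to +55), 50 mm wide (y), 55 mm high, 180 g, heavy below; grasp across y. Origin at the level of its feet, z up. Seat face at z = 17 mm, between stops at x = -33 and +33. Hook end (-x): rigid lip, x = -33 to -22, pointing to +x, 4 mm thick, upper side 8 to 11 mm below the seat. Foot end (+x): black sprung foot. Fits either way round; straight down it does not go on.
- foot_b (a joint): Sprung foot of relay_b: 0 = out, nose at own x = 24.5 mm, catch 8.5 mm below the seat, wedge below it; grows up to 0.011 m as it is pressed back towards +x (3 to 8 N). To fit: tip the module 20 degrees, hook end down, slide the lip under one rail edge until the leg comes close to it, then rock the foot end down (about 10 N) until the foot springs back under the other edge.
- relay_b_foot_end (a point): Middle of the top face above the foot of relay_b (own x = 42, z = 55 mm): the place to press down.
- relay_c: Grey relay module (None if absent), 102 mm long (own x -47 to +55), 50 mm wide (y), 55 mm high, 180 g, heavy below; grasp across y. Origin at the level of its feet, z up. Seat face at z = 17 mm, between stops at x = -33 and +33. Hook end (-x): rigid lip, x = -33 to -22, pointing to +x, 4 mm thick, upper side 8 to 11 mm below the seat. Foot end (+x): black sprung foot. Fits either way round; straight down it does not go on.
- foot_c (a joint): Sprung foot of relay_c: 0 = out, nose at own x = 24.5 mm, catch 8.5 mm below the seat, wedge below it; grows up to 0.011 m as it is pressed back towards +x (3 to 8 N). To fit: tip the module 20 degrees, hook end down, slide the lip under one rail edge until the leg comes close to it, then rock the foot end down (about 10 N) until the foot springs back under the other edge.
- relay_c_foot_end (a point): Middle of the top face above the foot of relay_c (own x = 42, z = 55 mm): the place to press down.
- relay_d: Grey relay module (None if absent), 102 mm long (own x -47 to +55), 50 mm wide (y), 55 mm high, 180 g, heavy below; grasp across y. Origin at the level of its feet, z up. Seat face at z = 17 mm, between stops at x = -33 and +33. Hook end (-x): rigid lip, x = -33 to -22, pointing to +x, 4 mm thick, upper side 8 to 11 mm below the seat. Foot end (+x): black sprung foot. Fits either way round; straight down it does not go on.
- foot_d (a joint): Sprung foot of relay_d: 0 = out, nose at own x = 24.5 mm, catch 8.5 mm below the seat, wedge below it; grows up to 0.011 m as it is pressed back towards +x (3 to 8 N). To fit: tip the module 20 degrees, hook end down, slide the lip under one rail edge until the leg comes close to it, then rock the foot end down (about 10 N) until the foot springs back under the other edge.
- relay_d_foot_end (a point): Middle of the top face above the foot of relay_d (own x = 42, z = 55 mm): the place to press down.
Things that resemble listed ones, but are neither listed nor needed, are in the scene too. What is shaped like the relay_c but red is not meant.

How it is judged (in metres and radians):
On the way, in this order (a step that is already met when the one before it is completed fails the run):
1. all modules present are clipped onto the rail, the lever still off (z of relay_a in the frame of carrier between 0.031 and 0.0385 m and x of relay_a in the frame of carrier between -0.006 and 0.006 m and y of relay_a in the frame of carrier between -0.15 and 0.15 m and angle between the z axis of each of relay_a, relay_b, relay_c, relay_d and the z axis of carrier, either way round below 0.06 rad and angle between the x axis of each of relay_a, relay_b, relay_c, relay_d and the x axis of carrier, either way round below 0.2 rad and value of joint each of foot_a, foot_b, foot_c, foot_d below 0.0045 m and z of relay_b in the frame of carrier between 0.031 and 0.0385 m and x of relay_b in the frame of carrier between -0.006 and 0.006 m and y of relay_b in the frame of carrier between -0.15 and 0.15 m and z of relay_c in the frame of carrier between 0.031 and 0.0385 m and x of relay_c in the frame of carrier between -0.006 and 0.006 m and y of relay_c in the frame of carrier between -0.15 and 0.15 m and z of relay_d in the frame of carrier between 0.031 and 0.0385 m and x of relay_d in the frame of carrier between -0.006 and 0.006 m and y of relay_d in the frame of carrier between -0.15 and 0.15 m and value of joint supply_lever below 0.5 rad), for 0.2 s.
2. the supply lever is swung over (value of joint supply_lever above 0.85 rad), for 0.2 s.
At the end, for the whole second after the job is handed in: Every module present on the rail: origin 31 to 38.5 mm above the carrier's underside, within 6 mm of the rail's middle line, level to 3.4 and square to 11 degrees, foot sprung back to 4.5 mm or less; lever over 0.85; key hangs by its eye on the peg (eye within 50 mm of its root); all at rest (z of relay_a in the frame of carrier between 0.031 and 0.0385 m and x of relay_a in the frame of carrier between -0.006 and 0.006 m and y of relay_a in the frame of carrier between -0.15 and 0.15 m and angle between the z axis of each of relay_a, relay_b, relay_c, relay_d and the z axis of carrier, either way round below 0.06 rad and angle between the x axis of each of relay_a, relay_b, relay_c, relay_d and the x axis of carrier, either way round below 0.2 rad and value of joint each of foot_a, foot_b, foot_c, foot_d below 0.0045 m and z of relay_b in the frame of carrier between 0.031 and 0.0385 m and x of relay_b in the frame of carrier between -0.006 and 0.006 m and y of relay_b in the frame of carrier between -0.15 and 0.15 m and z of relay_c in the frame of carrier between 0.031 and 0.0385 m and x of relay_c in the frame of carrier between -0.006 and 0.006 m and y of relay_c in the frame of carrier between -0.15 and 0.15 m and z of relay_d in the frame of carrier between 0.031 and 0.0385 m and x of relay_d in the frame of carrier between -0.006 and 0.006 m and y of relay_d in the frame of carrier between -0.15 and 0.15 m and value of joint supply_lever above 0.85 rad and distance between key_eye and peg_root below 0.05 m and height (world z) of key_eye above 0.125 m and height (world z) of release_key above 0.05 m and contact force between release_key and key_stand above 0.2 N and linear speed of each of release_key, relay_a, relay_b, relay_c, relay_d below 0.03 m/s); the robot touches nothing.
It fails at once if a bystander (beaker, slide box, specimen cup) is pushed more than 40 mm (distance of any of beaker_1, slide_box_1, cup_1 from where it was at the start of the episode above 0.04 m).
It fails at once if the lever is swung over before every module is clipped on (value of joint supply_lever above 0.6 rad and height (world z) of any of relay_a, relay_b, relay_c, relay_d below 0.02 m).
Of relay_a, relay_b, relay_c, relay_d only 3 to 4 are there at a start; the rules pass over those that are not, and their reading is None.
At some moment in a run one of relay_a, relay_b, relay_c, relay_d, release_key may be knocked a few centimetres aside while the robot is not near it.
It also fails if it takes over 210 s, if anything falls off the work surface, if the arm or the gripper's body presses on something with over 40 N, if the wrist force passes 120 N, or if a joint passes its speed limit or range.

## Working session

There is one attempt and no reset: what is moved stays moved. The work goes in short steps, Python scripts to look and compute and a tool call to move; the robot and the scene stay as the last step left them, time stands still between calls to the robot, and variables do not carry over. Pictures are saved under pics/ and viewed, and the job is handed in when it is done.

Besides the shell and the picture viewer there is one more tool, called after "Emit:" by a JSON object that holds its "api" and its "payload". servo_tool: Moves the arm, as the interface text tells. Its arguments: {"type":"object","properties":{"commands":{"type":"array","items":{"type":"array","items":{"type":"array","items":{"type":"number"}}}},"force":{"type":"number"}},"required":["commands"]}

```bash
mkdir -p pics; python3 - <<'E'
from bench import r
import cv2,numpy as np
s=r.sense(); print(s)
for n in ("scene","top","wrist"):
    p,d=r.snapshot(n); cv2.imwrite(f"pics/{n}0.png",p[:,:,::-1]); np.save(f"{n}0_d.npy",d); np.save(f"{n}0_p.npy",p)
    c=r.calibration(n); print(n,c)
    np.save(f"{n}0_c.npy",c,allow_pickle=True)
E
```

```text
{'time': 0.0, 'joint_pos': array([ 6.10553470e+01,  7.51395293e+00,  8.53308508e+01,  2.98048520e-03,
        8.72605253e+01, -4.89243551e+00]), 'qd': array([-0.04357538,  0.13683236, -0.02661279,  0.06170864,  0.02318417,
        0.06762933]), 'joint_efforts': array([ 1.17314544e-04, -5.69402683e+01, -5.00551951e+01, -3.16190408e-04,
        1.52467604e-02, -1.87317340e-05]), 'tool_pos': array([244.22986254, 547.43988863, 230.24140415]), 'tcp_rot': array([ 173.48869978,   89.8946289 , -120.56366286]), 'ft_force': array([ 0.8326562 ,  0.82008343, -0.26474885]), 'wrist_torque': array([-0.02892156, -0.03340963,  0.01708584]), 'finger_gap': 85.03211640585147}
scene {'fx': 395.29043224353853, 'fy': 395.29043224353853, 'cx': 323.7626074976899, 'cy': 198.56135415914244, 'pose': array([[ 5.57153080e-01, -4.24888124e-01,  7.13477770e-01,
        -4.11961448e+02],
       [-8.30402235e-01, -2.88739556e-01,  4.76509808e-01,
        -6.78810013e+02],
       [ 3.54589600e-03, -8.57962442e-01, -5.13700180e-01,
         8.25096720e+02],
       [ 0.00000000e+00,  0.00000000e+00,  0.00000000e+00,
   
[... 236 characters left out ...]
9497728e-01,  2.94156511e-02,  1.17903342e-02,
        -4.97006531e+01],
       [-1.36230013e-02, -6.29008107e-02, -9.97926802e-01,
         1.91033386e+03],
       [ 0.00000000e+00,  0.00000000e+00,  0.00000000e+00,
         1.00000000e+00]])}
wrist {'fx': 351.1427862831889, 'fy': 351.1427862831889, 'cx': 316.176929566717, 'cy': 198.6971735390471, 'pose': array([[ 4.07602760e-01,  8.75283839e-01,  2.60265617e-01,
         1.78281765e+02],
       [ 9.13159202e-01, -3.90537015e-01, -1.16709517e-01,
         5.76949965e+02],
       [-5.10596856e-04,  2.85235064e-01, -9.58457457e-01,
         3.72813707e+02],
       [ 0.00000000e+00,  0.00000000e+00,  0.00000000e+00,
         1.00000000e+00]])}
```

View pics/scene0.png

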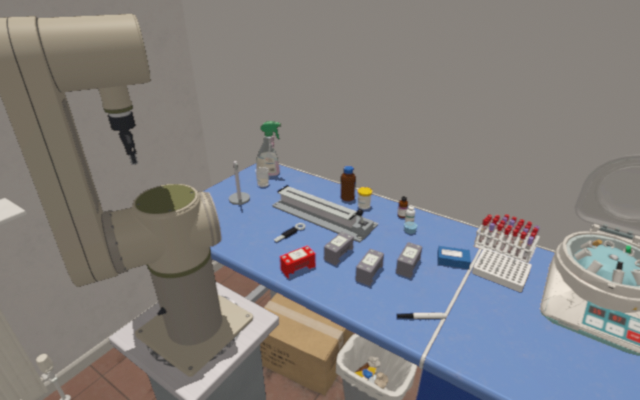

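View pics/top0.png

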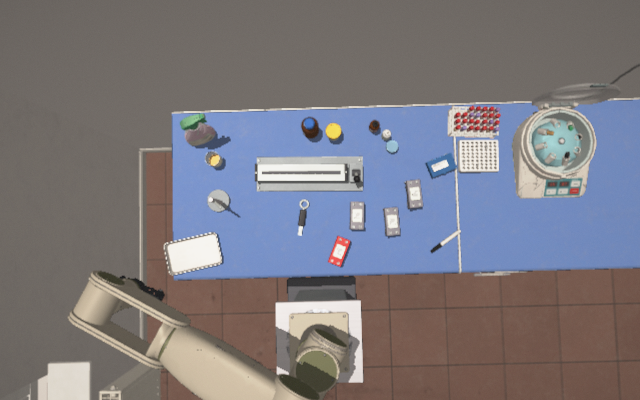

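View pics/wrist0.png

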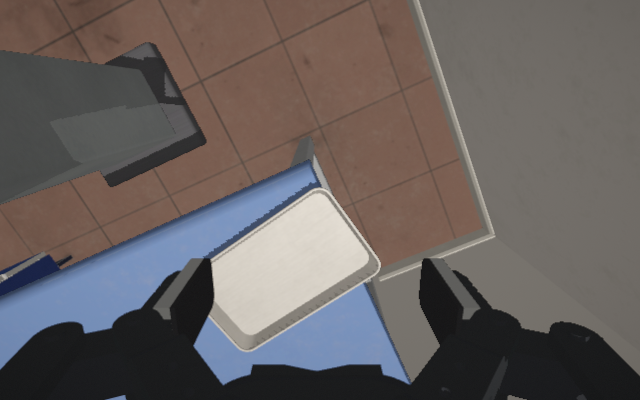

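The top view shows the carrier at (310,174) with its lever at (356,174). Three grey modules are at (357,215), (392,221) and (415,194). The key is at (303,217), the stand at (218,200), and the red decoy at (340,251). I'll zoom in and measure.

```bash
cat > h.py <<'E'
import numpy as np,cv2
from bench import r
def pw(n,d,c,u,v):
    z=d[v,u]; K=np.array([(u-c['cx'])*z/c['fx'],(v-c['cy'])*z/c['fy'],z,1]); return (c['pose']@K)[:3]
def cloud(d,c):
    v,u=np.mgrid[0:400,0:640]; P=np.stack([(u-c['cx'])*d/c['fx'],(v-c['cy'])*d/c['fy'],d,np.ones_like(d)],-1)
    return (P@c['pose'].T)[...,:3]
def proj(p,c):
    q=np.linalg.inv(c['pose'])@np.r_[p,1]; return c['fx']*q[0]/q[2]+c['cx'],c['fy']*q[1]/q[2]+c['cy']
E
python3 - <<'E'
from h import *
p=np.load('top0_p.npy');d=np.load('top0_d.npy');c=np.load('top0_c.npy',allow_pickle=True).item()
C=cloud(d,c); np.set_printoptions(precision=1,suppress=True)
b=p[90:290,165:465]; cv2.imwrite('pics/topz.png',cv2.resize(b,(800,533),interpolation=cv2.INTER_CUBIC)[:,:,::-1])
# z map: connected comps
Z=C[...,2]; ok=(d>0)&(Z>8)&(Z<260)&(C[...,0]>250)&(C[...,0]<900)&(np.abs(C[...,1])<600)
n,l,st,ce=cv2.connectedComponentsWithStats(ok.astype(np.uint8))
for i in range(1,n):
    if st[i,4]>20:
        m=l==i; print(st[i],'xyz med',np.median(C[m],0),'min',C[m].min(0),'max',C[m].max(0))
print(pw('top',d,c,240,240),pw('top',d,c,400,240))
E
```

```text
[ 130   83  362   55 7270] xyz med [879.3 -84.9 128.8] min [ 745.7 -599.9    8. ] max [884.  599.9 260. ]
[180 114  36  32 781] xyz med [774.6 400.6 132.5] min [744.1 356.1   8.5] max [856.5 488.  252.7]
[301 118  19  21 297] xyz med [778.9   7.2 108.4] min [759.  -23.5   8.9] max [837.3  41.  148.9]
[369 121  11  12 106] xyz med [ 787.6 -224.2   62. ] min [ 774.1 -244.6    8.2] max [ 807.7 -210.3   92.6]
[325 123  18  18 226] xyz med [772.1 -74.9  69.4] min [ 742.9 -108.8    8.5] max [808.6 -45.   84.1]
[382 130  10  12  83] xyz med [ 754.9 -269.2   54.7] min [ 741.1 -292.6    9. ] max [ 774.  -255.6   79.9]
[386 141  13  12 121] xyz med [ 717.3 -293.    23.5] min [ 695.6 -315.7   10.9] max [ 739.3 -270.8   35.5]
[458 141  18  32 470] xyz med [ 671.5 -568.4   22.5] min [ 613.  -599.7    8.1] max [ 731.5 -538.    42.6]
[205 152  18  16 209] xyz med [688.3 376.   26.2] min [658.9 344.6   8.2] max [712.7 407.1  75. ]
[426 153  32  26 470] xyz med [ 640.5 -471.4   29.2] min [ 596.1 -535.6    8.2] max [ 686.2 -418.9   45.2]
[ 253  156  111   38 2955] xyz med [622.7  18.   44.2] min [ 555
[... 403 characters left out ...]
 410.4 -190.4    8.1] max [ 518.3 -125.7   68.1]
[297 205  11  31 131] xyz med [456.7  52.5  15. ] min [397.3  31.    8.1] max [509.   69.5  29.2]
[383 207  18  30 412] xyz med [ 437.3 -277.4   54. ] min [ 384.7 -309.1    8.5] max [ 489.7 -251.9   68. ]
[430 230  31  24 121] xyz med [ 359.6 -477.7   13.9] min [ 317.  -535.6    8.2] max [ 399.2 -420.9   28.5]
[182 233  40  39 166] xyz med [356.1 406.5  15.5] min [274.9 352.9   8.1] max [414.6 500.5  30.4]
[328 237  24  30 395] xyz med [335.6 -83.   53.7] min [ 281.3 -129.7    9. ] max [386.6 -42.3  67.9]
[164 240  23  37 135] xyz med [318.8 547.8  14.4] min [258.6 486.2   8.2] max [392.  568.5  30.4]
[385.1 285.2   2.7] [ 368.2 -312.5    5. ]
```

View pics/topz.png

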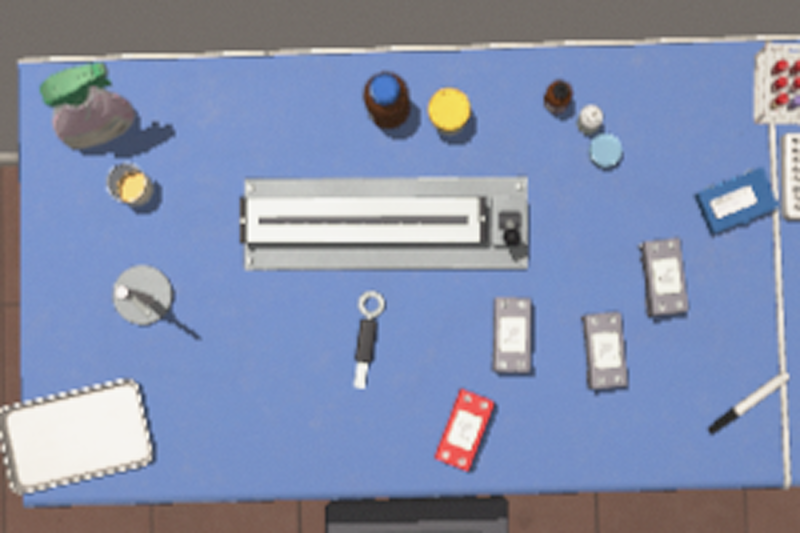

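```bash
cat >> h.py <<'E'
from scipy.spatial.transform import Rotation as Ro
np.set_printoptions(precision=2,suppress=True)
def tcp():
    s=r.sense(); return np.array(s['tool_pos']),Ro.from_euler('xyz',s['tcp_rot'],degrees=True).as_matrix(),s
def Rt(jaw,tilt=0):
    """tool R: x down, jaw (tool z) horizontal at angle jaw deg from world +x; then tilt by rotvec about jaw axis (deg)"""
    z=np.array([np.cos(np.radians(jaw)),np.sin(np.radians(jaw)),0]); x=np.array([0,0,-1.])
    R=np.stack([x,np.cross(z,x),z],1)
    return Ro.from_rotvec(np.radians(tilt)*z).as_matrix()@R
def delta(pos,R):
    p,R0,s=tcp(); d=R0.T@(np.array(pos)-p)/10; w=Ro.from_matrix(R0.T@R).as_rotvec(degrees=True)
    print('delta cm',d,'rot',w,'|d|mm',np.linalg.norm(d)*10); return d,w
def st():
    p,R,s=tcp(); print('t',round(s['time'],2),'tcp',p,'x',R[:,0],'z',R[:,2],'j',s['joint_pos'],'F',s['ft_force'],'gap',round(s['finger_gap'],1))
E
python3 - <<'E'
from h import *
st()
for j in (90,-90): delta([430,-200,260],Rt(j))
E
```

```text
t 0.15 tcp [244.29 547.56 230.47] x [-0. -0. -1.] z [ 0.41  0.91 -0.  ] j [61.06  7.51 85.32  0.   87.26 -4.89] F [0.21 0.46 0.51] gap 85.4
delta cm [ -2.87 -47.42 -60.7 ] rot [-24.05  -0.08  -0.03] |d|mm 770.8524497604426
delta cm [ -2.87 -47.42 -60.7 ] rot [155.95  -0.03   0.11] |d|mm 770.8524497604426
```

```bash
python3 - <<'E'
from h import *
delta([490,-200,270],Rt(-90))
E
```

```text
delta cm [ -3.88 -52.9  -58.26] rot [155.95  -0.03   0.11] |d|mm 787.9019116537705
```

Emit:
{"api": "servo_tool", "payload": {"commands": [[[0,-0.3,-3,-3.6,8.5,0,0],[0,-0.5,-6.5,-7.3,17,0,0],[0,-0.8,-10,-11,25.5,0,0],[0,-1,-13,-14.5,34,0,0],[0,-1.3,-16.5,-18,42.5,0,0],[0,-1.5,-20,-22,51,0,0],[0,-1.8,-23,-26,59.5,0,0],[0,-2,-26.5,-29,68,0,0]]]}}

```text
time: 0.95
tool_pos: [367.9, 173.2, 251.4]
tcp_rot: [31.3, 90.0, 28.9]
ft_force: [1.8, 0.8, 0.1]
finger_gap: 85.5
```

```bash
python3 - <<'E'
from h import *
st();delta([490,-200,270],Rt(-90))
E
```

```text
t 0.95 tcp [367.91 173.23 251.42] x [ 0.  0. -1.] z [ 1.   -0.04  0.  ] j [ 17.98 -24.36 111.93   0.    92.4   20.34] F [1.82 0.78 0.14] gap 85.5
delta cm [ -1.86 -36.79  13.74] rot [87.63  0.01 -0.02] |d|mm 393.1301733377833
```

Emit:
{"api": "servo_tool", "payload": {"commands": [[[0,-0.2,-4,1.5,8.5,0,0],[0,-0.5,-8,3,17,0,0],[0,-0.7,-12,4.5,25.5,0,0],[0,-0.9,-16,6,34,0,0],[0,-1.1,-20,7.5,42.5,0,0],[0,-1.3,-24,9,51,0,0],[0,-1.5,-28,10.5,59.5,0,0],[0,-1.7,-32,12,68,0,0]]]}}

```text
time: 1.75
tool_pos: [476.9, -150.8, 268.2]
tcp_rot: [-175.3, 90.0, 114.3]
ft_force: [0.2, 0.6, 0.5]
finger_gap: 85.5
```

```bash
python3 - <<'E'
from h import *
st();delta([490,-200,270],Rt(-90))
E
```

```text
t 1.75 tcp [ 476.88 -150.83  268.15] x [-0.  0. -1.] z [ 0.34 -0.94 -0.  ] j [-23.43  -8.88  97.67   0.01  91.23  46.99] F [0.2  0.6  0.45] gap 85.5
delta cm [-0.19 -0.41  5.07] rot [19.58 -0.01  0.  ] |d|mm 50.92736190784656
```

Emit:
{"api": "servo_tool", "payload": {"commands": [[[0,0,0,2,8,0,0],[0,0,-0.2,3.5,16,0,0],[0,-0.2,-0.4,5.1,19.6,0,0],[0,-0.2,-0.4,5.1,19.6,0,0]]]}}

```text
time: 2.15
tool_pos: [490.3, -199.8, 269.9]
tcp_rot: [-76.4, 90.0, -166.2]
ft_force: [0.6, 0.2, 0.3]
finger_gap: 85.2
```

```bash
python3 - <<'E'
from h import *
st()
c=r.calibration('wrist');p,d=r.snapshot('wrist');print(c['pose'])
cv2.imwrite('pics/w1.png',p[:,:,::-1]);np.savez('w1.npz',p=p,d=d,**c)
E
```

```text
t 2.15 tcp [ 490.31 -199.83  269.88] x [-0. -0. -1.] z [ 0. -1.  0.] j [-27.7   -4.23  93.18  -0.03  91.08  62.12] F [0.61 0.24 0.27] gap 85.2
[[   0.     -0.96   -0.28  562.92]
 [  -1.     -0.     -0.   -199.9 ]
 [  -0.      0.28   -0.96  412.19]
 [   0.      0.      0.      1.  ]]
```

View pics/w1.png

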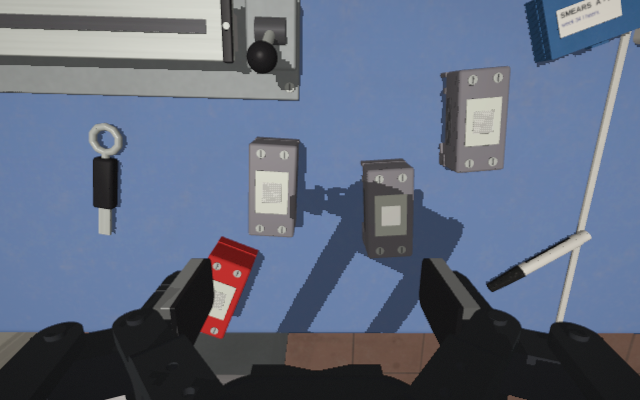

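The wrist view shows the three modules at (272,187), (388,208) and (475,120), the key at (105,178) and the lever knob at (262,57). I'll zoom in to find which end has the foot.

```bash
python3 - <<'E'
import cv2,numpy as np
p=cv2.imread('pics/w1.png')
b=[p[125:245,232:322],p[145:265,345:435],p[55:175,430:520]]
cv2.imwrite('pics/z1.png',np.hstack([cv2.resize(x,(262,350),interpolation=cv2.INTER_CUBIC) for x in b]))
E
```

```text
(no output)
```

View pics/z1.png

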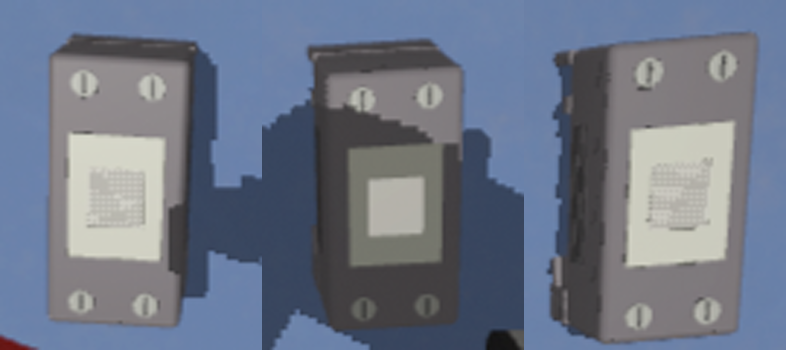

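Emit:
{"api": "servo_tool", "payload": {"commands": [[[0,4,-2,0,0,0,0],[0,8,-4,0,0,0,0],[0,12,-5,0.5,0,0,0],[0,15,-6,1,0,0,0],[0,16,-6,1,0,0,0]]]}}

```text
time: 2.7
tool_pos: [427.3, -206.7, 106.4]
tcp_rot: [-122.2, 89.6, 148.2]
ft_force: [-0.1, 0.7, 0.6]
finger_gap: 85.4
```

```bash
cat >> h.py <<'E'
def snap(n,name):
    c=r.calibration(n);p,d=r.snapshot(n); cv2.imwrite(f'pics/{name}.png',p[:,:,::-1]);np.savez(f'{name}.npz',p=p,d=d,**c); return p,d,c
E
python3 - <<'E'
from h import *
st(); snap('wrist','w2')
E
```

```text
t 2.7 tcp [ 427.32 -206.65  106.43] x [-0.01  0.   -1.  ] z [ 0.01 -1.   -0.  ] j [-32.    -6.2  112.43  -0.    74.14  57.56] F [-0.06  0.72  0.61] gap 85.4
```

View pics/w2.png

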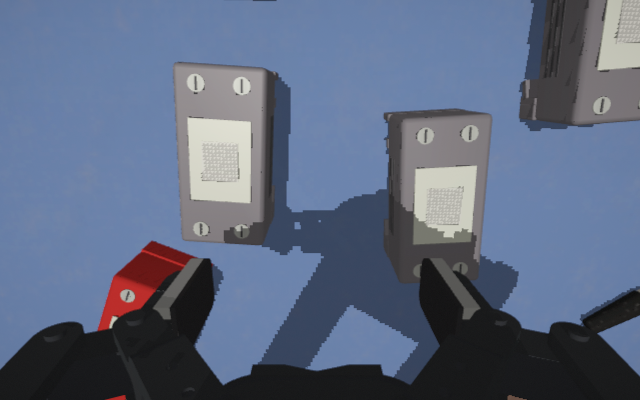

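```bash
python3 - <<'E'
import cv2,numpy as np
p=cv2.imread('pics/w2.png').astype(float)
q=(255*(p/255)**0.5).astype(np.uint8)
b=[q[50:260,160:300],q[95:300,365:505],q[0:140,500:640]]
cv2.imwrite('pics/z2.png',np.hstack([cv2.resize(x,(266,int(x.shape[0]*1.9)),interpolation=cv2.INTER_CUBIC)[:266] if 0 else cv2.copyMakeBorder(cv2.resize(x,None,fx=1.9,fy=1.9,interpolation=cv2.INTER_CUBIC),0,399-int(x.shape[0]*1.9),0,0,0) for x in b]))
E
```

```text
Traceback (most recent call last):
ValueError: all the input array dimensions except for the concatenation axis must match exactly, but along dimension 0, the array at index 0 has size 399 and the array at index 1 has size 400
```

```bash
python3 - <<'E'
import cv2,numpy as np
p=cv2.imread('pics/w2.png').astype(float)
q=(255*(p/255)**0.45).astype(np.uint8)
b=[q[50:260,160:300],q[90:300,365:505],q[0:210,500:640]]
cv2.imwrite('pics/z2.png',np.hstack([cv2.resize(x,(266,399),interpolation=cv2.INTER_CUBIC) for x in b]))
E
```

```text
(no output)
```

View pics/z2.png

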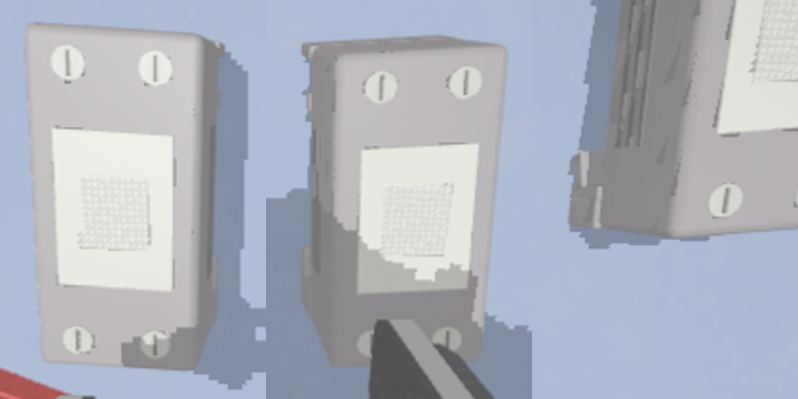

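```bash
python3 - <<'E'
from h import *
delta([520,-235,78],Rt(-90))
d=np.load('w1.npz'); c={k:d[k] for k in ('fx','fy','cx','cy','pose')}
for u,v in ((262,57),(262,45),(260,70),(262,25)): print(pw('',d['d'],c,u,v))
E
```

```text
delta cm [2.83 9.17 2.9 ] rot [ 0.41 -0.18  0.26] |d|mm 100.22712466266272
[ 591.74 -156.03  108.53]
[ 601.07 -155.92  105.2 ]
[ 582.25 -153.1   102.61]
[ 626.02 -148.09   45.57]
```

Emit:
{"api": "servo_tool", "payload": {"commands": [[[0,0,4.5,1.4,0,0,0],[0,1,9.2,2.9,0,0,0],[0,2.8,9.2,2.9,0,0,0],[0,2.8,9.2,2.9,0,0,0]]]}}

```text
time: 3.15
tool_pos: [523.2, -236.0, 80.8]
tcp_rot: [-124.2, 89.8, 146.2]
ft_force: [-1.4, 0.1, -0.2]
finger_gap: 85.6
```

```bash

python3 - <<'E'
from h import *
st(); p,d,c=snap('wrist','w3')
q=(255*(p/255)**0.5).astype(np.uint8)
cv2.imwrite('pics/w3b.png',q[:,:,::-1])
E
```

```text
t 3.15 tcp [ 523.21 -236.04   80.78] x [-0.  0. -1.] z [ 0.01 -1.   -0.  ] j [-29.41  10.65  97.99   0.02  71.55  60.13] F [-1.39  0.1  -0.24] gap 85.6
```

View pics/w3b.png

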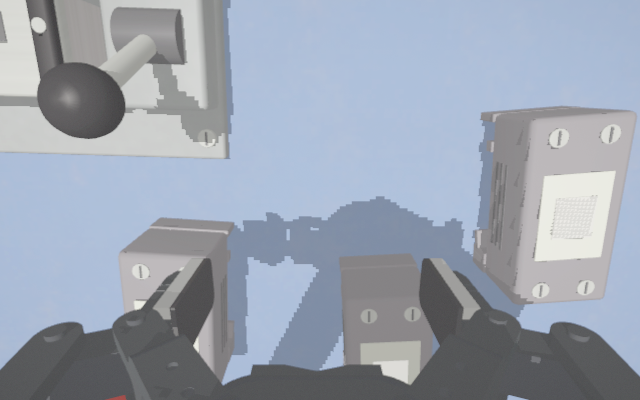

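```bash
python3 - <<'E'
import cv2,numpy as np
q=cv2.imread('pics/w3.png')
q=np.clip(255*(q/255.)**0.6,0,255).astype(np.uint8)
cv2.imwrite('pics/z3.png',np.hstack([cv2.resize(q[95:305,470:640],(500,600),interpolation=cv2.INTER_CUBIC),cv2.resize(q[210:400,115:235],(300,600),interpolation=cv2.INTER_CUBIC)]))
E
```

```text
(no output)
```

View pics/z3.png

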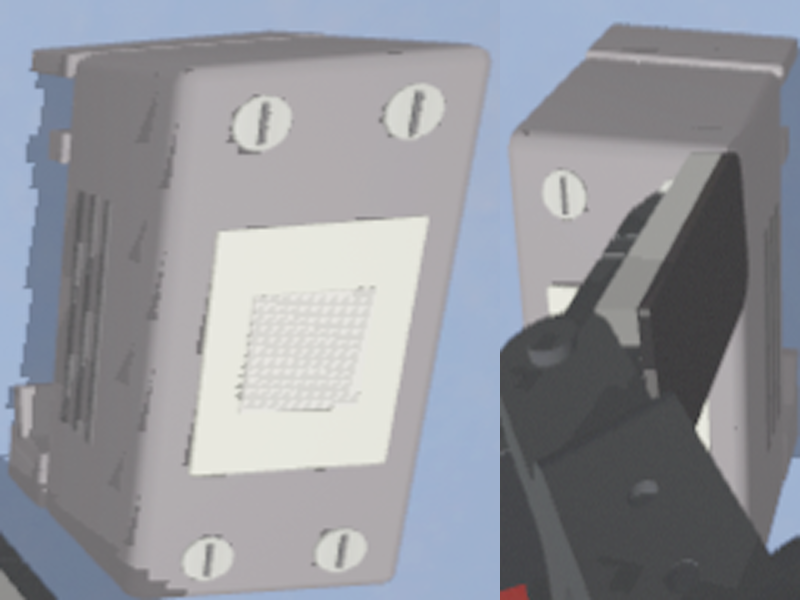

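```bash
cat >> h.py <<'E'
def load(f):
    d=np.load(f); return d['p'],d['d'],{k:(d[k] if k=='pose' else float(d[k])) for k in ('fx','fy','cx','cy','pose')}
def ray(u,v,c,z):
    T=c['pose']; q=T[:3,:3]@np.array([(u-c['cx'])/c['fx'],(v-c['cy'])/c['fy'],1]); o=T[:3,3]; return o+q*(z-o[2])/q[2]
E
python3 - <<'E'
from h import *
p,d,c=load('w1.npz')
def face(pts,z=55,name=''):
    print(name,[ray(u,v,c,z)[:2].round(1) for u,v in pts])
def lab(p,d,c,box,z=55,thr=150):
    u0,v0,u1,v1=box; b=p[v0:v1,u0:u1].astype(int)
    m=((b.min(2)>thr)).astype(np.uint8); m=cv2.morphologyEx(m,cv2.MORPH_CLOSE,np.ones((5,5)))
    n,l,s,_=cv2.connectedComponentsWithStats(m); i=1+np.argmax(s[1:,4]); v,u=np.nonzero(l==i)
    P=np.array([ray(a+u0,b_+v0,c,z)[:2] for a,b_ in zip(u,v)],np.float32); R=cv2.minAreaRect(P); print('label',R)
    dep=cloud(d,c)[v+v0,u+u0,2]; print('depth z',np.median(dep))
lab(p,d,c,(245,140,300,240)); lab(p,d,c,(440,65,512,175))
p2,d2,c2=load('w2.npz'); lab(p2,d2,c2,(172,62,275,245)); lab(p2,d2,c2,(385,105,490,270),thr=110)
p3,d3,c3=load('w3.npz'); lab(p3,d3,c3,(490,100,636,300))
# key
b=p[110:240,80:130].astype(int); m=(b.max(2)<60); v,u=np.nonzero(m); P=np.array([ray(a+80,q+110,c,16)[:2] for a,q in zip(u,v)],np.float32); print('handle',cv2.minAreaRect(P))
E
python3 - <<'E'
import cv2
p=cv2.imread('pics/w1.png'); cv2.imwrite('pics/z4.png',cv2.resize(p[110:245,70:135],(312,648)[:2] if 0 else (288,598),interpolation=cv2.INTER_CUBIC))
E
```

```text
label ((463.5728454589844, -152.6658935546875), (34.4088020324707, 46.825592041015625), 87.29613494873047)
depth z 55.836371817670994
label ((537.456298828125, -365.7894287109375), (46.43498229980469, 34.57082748413086), 4.838783264160156)
depth z 55.80813851622386
label ((463.4045104980469, -152.2284698486328), (34.48585510253906, 46.877586364746094), 87.31451416015625)
depth z 55.919012828925034
label ((445.4408874511719, -279.90228271484375), (86.60798645019531, 49.239192962646484), 3.519732713699341)
depth z 55.388734636803065
label ((536.9992065429688, -366.1332092285156), (46.6817512512207, 34.69194030761719), 4.724247455596924)
depth z 55.81152405349856
handle ((464.0813903808594, 45.30775451660156), (27.627582550048828, 62.58001708984375), 81.00146484375)
```

View pics/z4.png

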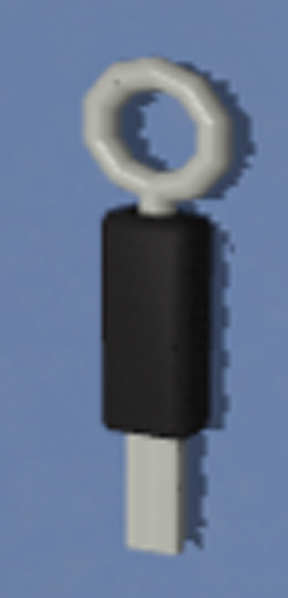

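```bash
python3 - <<'E'
from h import *
p,d,c=load('w2.npz')
for nm,pts in dict(m1scr=[(196,83),(242,86),(201,229),(242,231)],m2scr=[(426,135),(470,133),(418,271),(461,269)],m1edge=[(222,65),(224,242),(177,150)],m2edge=[(443,113),(437,280)],m2lab=[(415,169),(476,166),(473,244),(414,244)]).items():
    P=np.array([ray(u,v,c,55)[:2] for u,v in pts]); print(nm,P.round(1).tolist(),P.mean(0))
# profile of gray along module1 axis: rows at col 215
print(p[55:75,215].tolist()); print(p[232:250,225].tolist())
C=cloud(d,c); print(C[60:72,222,2]); print(C[236:252,222,2])
E
```

```text
m1scr [[504.9, -143.1], [503.6, -167.2], [422.9, -138.6], [421.8, -162.8]] [ 463.31 -152.93]
m2scr [[479.0, -266.1], [480.2, -289.9], [396.5, -269.3], [398.1, -295.4]] [ 438.43 -280.19]
m1edge [[513.9, -157.4], [414.6, -151.6], [469.6, -129.4]] [ 466.05 -146.14]
m2edge [[490.7, -274.1], [390.4, -281.6]] [ 440.53 -277.83]
m2lab [[460.1, -261.8], [462.0, -295.7], [414.7, -300.5], [414.4, -265.3]] [ 437.81 -280.82]
[[106, 128, 168], [106, 129, 168], [107, 129, 168], [107, 129, 168], [107, 130, 168], [107, 130, 168], [106, 129, 168], [106, 128, 168], [106, 128, 168], [90, 96, 115], [106, 101, 105], [120, 114, 117], [128, 123, 126], [138, 132, 135], [149, 144, 145], [155, 150, 151], [157, 151, 152], [157, 150, 152], [157, 150, 152], [156, 151, 152]]
[[68, 65, 66], [67, 64, 66], [68, 65, 67], [68, 64, 67], [68, 65, 67], [68, 65, 67], [68, 65, 67], [68, 64, 66], [69, 65, 67], [68, 64, 66], [65, 62, 64], [95, 109, 138], [110, 131, 168], [111, 132, 172], [109, 131, 171], [110, 134, 172], [110, 134, 172], [110, 134, 172]]
[ 0.65  0.07  0.93 -0.52 -1.18 53.48 54.73 55.59 55.03 56.32 56.02 54.78]
[53.71 54.81 54.43 54.66 54.33 54.44 53.74 -0.3  -0.81  0.4  -0.8   0.44
  0.09 -0.62 -0.72 -0.24]
```

```bash
python3 - <<'E'
from h import *
p,d,c=load('w3.npz'); C=cloud(d,c)
for u in (190,375,560):
    print(u); vs=range(215,262) if u<300 else range(250,290) if u<500 else range(100,130)
    print([(v,)+tuple(C[v,u].round(0)) for v in vs if C[v,u,2]>3][::2])
E
```

```text
190
[(220, np.float64(515.0), np.float64(-152.0), np.float64(3.0)), (222, np.float64(515.0), np.float64(-153.0), np.float64(7.0)), (224, np.float64(515.0), np.float64(-155.0), np.float64(11.0)), (226, np.float64(515.0), np.float64(-156.0), np.float64(15.0)), (228, np.float64(515.0), np.float64(-157.0), np.float64(17.0)), (230, np.float64(515.0), np.float64(-158.0), np.float64(20.0)), (232, np.float64(515.0), np.float64(-160.0), np.float64(25.0)), (234, np.float64(514.0), np.float64(-160.0), np.float64(26.0)), (236, np.float64(514.0), np.float64(-161.0), np.float64(28.0)), (238, np.float64(514.0), np.float64(-162.0), np.float64(32.0)), (240, np.float64(514.0), np.float64(-163.0), np.float64(35.0)), (242, np.float64(514.0), np.float64(-164.0), np.float64(37.0)), (244, np.float64(514.0), np.float64(-165.0), np.float64(41.0)), (246, np.float64(514.0), np.float64(-166.0), np.float64(42.0)), (248, np.float64(514.0), np.float64(-166.0), np.float64(45.0)), (250, np.float64(514.0), np.float64(-168.0), np.float64(48.0)), (252, np.float64(514.0), np.float64(-169.0), np.float64(51.0)), (254, np.
[... 1409 characters left out ...]
8, np.float64(589.0), np.float64(-375.0), np.float64(16.0)), (110, np.float64(589.0), np.float64(-366.0), np.float64(29.0)), (112, np.float64(588.0), np.float64(-360.0), np.float64(38.0)), (114, np.float64(588.0), np.float64(-353.0), np.float64(49.0)), (116, np.float64(587.0), np.float64(-351.0), np.float64(53.0)), (118, np.float64(586.0), np.float64(-350.0), np.float64(54.0)), (120, np.float64(585.0), np.float64(-351.0), np.float64(54.0)), (122, np.float64(584.0), np.float64(-349.0), np.float64(56.0)), (124, np.float64(583.0), np.float64(-350.0), np.float64(55.0)), (126, np.float64(582.0), np.float64(-350.0), np.float64(55.0)), (128, np.float64(582.0), np.float64(-350.0), np.float64(56.0))]
```

```bash
python3 - <<'E'
from h import *
p,d,c=load('w3.npz')
for u in (190,375): print([(v,p[v,u].tolist()) for v in (range(218,262,3) if u==190 else range(254,290,3))])
q=p[90:310,470:560]
cv2.imwrite('pics/z5.png',cv2.resize(np.clip(q*2.2,0,255).astype(np.uint8),(245*1,600),interpolation=cv2.INTER_NEAREST)[:,:,::-1])
p,d,c=load('w2.npz'); q=np.clip(p[0:150,500:640]*2.2,0,255).astype(np.uint8)
q2=np.clip(p[95:300,375:475]*2.2,0,255).astype(np.uint8)
cv2.imwrite('pics/z6.png',np.hstack([cv2.resize(q,(500,536),interpolation=cv2.INTER_NEAREST),cv2.resize(q2,(261,536),interpolation=cv2.INTER_NEAREST)])[:,:,::-1])
E
```

```text
[(218, [121, 146, 187]), (221, [80, 77, 79]), (224, [81, 78, 81]), (227, [80, 77, 78]), (230, [120, 116, 119]), (233, [80, 76, 78]), (236, [80, 77, 79]), (239, [80, 78, 80]), (242, [81, 78, 80]), (245, [81, 78, 80]), (248, [81, 79, 81]), (251, [81, 78, 81]), (254, [83, 80, 82]), (257, [124, 119, 122]), (260, [115, 115, 112])]
[(254, [65, 78, 100]), (257, [71, 69, 71]), (260, [70, 68, 70]), (263, [71, 68, 70]), (266, [76, 72, 74]), (269, [70, 68, 70]), (272, [71, 68, 70]), (275, [71, 68, 70]), (278, [71, 68, 71]), (281, [70, 67, 69]), (284, [70, 68, 70]), (287, [70, 68, 70])]
```

View pics/z5.png

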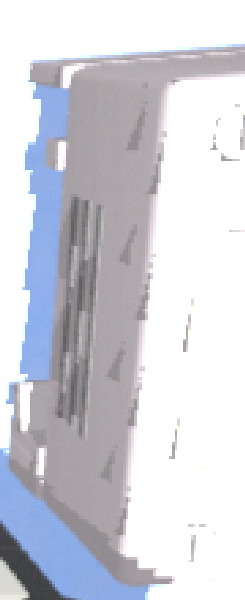

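View pics/z6.png

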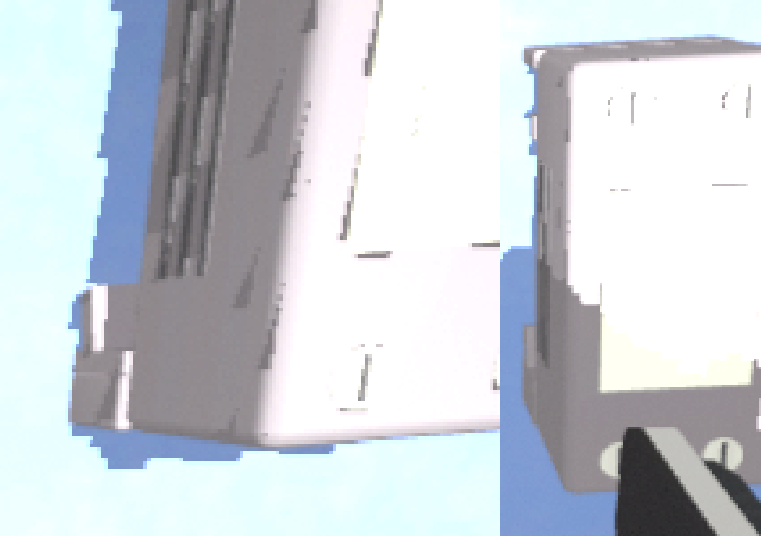

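Emit:
{"api": "servo_tool", "payload": {"commands": [[[0,-4,0,0,0,0,0],[0,-9,0,0,0,0,0],[0,-14,0,-3,0,0,0],[0,-18,2,-8,0,0,0],[0,-20,4,-13,0,0,0],[0,-21,6,-18,0,0,0],[0,-21,7,-23,0,0,0],[0,-21,7,-27,0,0,0]]]}}

```text
time: 4.0
tool_pos: [588.6, 11.3, 295.4]
tcp_rot: [86.7, 89.7, -2.9]
ft_force: [0.7, -0.4, -0.0]
finger_gap: 85.3
```

```bash

python3 - <<'E'
from h import *
st(); p,d,c=snap('wrist','w4'); st()
E
```

```text
t 4.0 tcp [588.63  11.33 295.39] x [ 0.01 -0.   -1.  ] z [ 0.01 -1.    0.  ] j [-3.89  4.39 81.93  0.01 93.36 85.76] F [ 0.7  -0.42 -0.04] gap 85.3
t 4.05 tcp [588.58  19.2  295.34] x [ 0.01  0.   -1.  ] z [ 0.01 -1.   -0.  ] j [-3.29  4.41 81.91  0.27 93.38 86.07] F [-2.11  4.95  0.27] gap 85.3
```

View pics/w4.png

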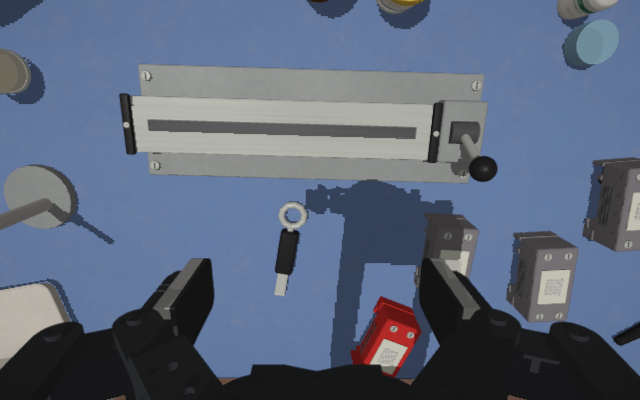

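Emit:
{"api": "servo_tool", "payload": {"commands": [[[0,0,0,0,0,0,0],[0,0,0,0,0,0,0]]]}}

```text
time: 4.25
tool_pos: [587.8, 9.4, 293.0]
tcp_rot: [72.9, 89.9, -16.7]
ft_force: [-0.1, -0.7, -0.1]
finger_gap: 85.7
```

```bash

python3 - <<'E'
from h import *
st(); p,d,c=snap('wrist','w5'); st()
C=cloud(d,c)
m=(np.abs(C[...,2]-52)<5)&(C[...,0]>540)&(C[...,0]<700)&(np.abs(C[...,1]-45)<190)
m=cv2.morphologyEx(m.astype(np.uint8),cv2.MORPH_OPEN,np.ones((5,5)))
n,l,s,_=cv2.connectedComponentsWithStats(m); i=1+np.argmax(s[1:,4]); v,u=np.nonzero(l==i); print(s[i],'z',np.median(C[v,u,2]))
P=np.array([ray(a,b,c,52)[:2] for a,b in zip(u,v)],np.float32); R=cv2.minAreaRect(P); print('rail',R)
E
```

```text
t 4.25 tcp [587.78   9.42 292.97] x [ 0. -0. -1.] z [ 0.01 -1.    0.  ] j [-4.06  4.46 82.1  -0.03 93.3  85.52] F [-0.14 -0.66 -0.12] gap 85.7
t 4.3 tcp [587.77   8.61 292.47] x [ 0. -0. -1.] z [ 0.01 -1.    0.  ] j [-4.14  4.49 82.12 -0.03 93.29 85.52] F [-0.61  0.18  0.04] gap 85.5
[  126    94   308    65 17005] z 51.770851833219524
rail ((627.6998901367188, 48.447608947753906), (325.6451721191406, 59.79026412963867), 88.74107360839844)
```

View pics/w5.png

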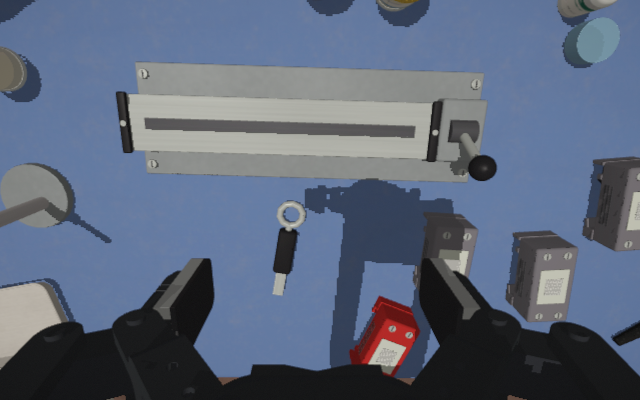

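```bash

python3 - <<'E'
from h import *
st();delta([465.5,-152.7,110],Rt(-92.7))
E
```

```text
t 4.3 tcp [587.77   8.61 292.47] x [ 0. -0. -1.] z [ 0.01 -1.    0.  ] j [-4.14  4.49 82.12 -0.03 93.29 85.52] F [-0.61  0.18  0.04] gap 85.5
delta cm [ 18.24 -12.35  16.05] rot [ 3.04  0.03 -0.1 ] |d|mm 272.5194921561296
```

Emit:
{"api": "servo_tool", "payload": {"commands": [[[0,0,-2,3,1,0,0],[0,2,-5,7,2,0,0],[0,5,-8,11,3,0,0],[0,9,-11,14.5,3,0,0],[0,13,-12.4,16,3,0,0],[0,16,-12.4,16,3,0,0],[0,18,-12.4,16,3,0,0],[0,18.2,-12.4,16,3,0,0]]]}}

```text
time: 5.1
tool_pos: [461.6, -152.1, 105.8]
tcp_rot: [-109.5, 89.7, 157.6]
ft_force: [-0.4, -0.1, 0.1]
finger_gap: 85.3
```

```bash

python3 - <<'E'
from h import *
st(); p,d,c=snap('wrist','w6')
delta([465.5,-152.7,20],Rt(-92.7))
E
```

```text
t 5.1 tcp [ 461.65 -152.14  105.81] x [-0.01  0.   -1.  ] z [-0.05 -1.   -0.  ] j [-24.28  -4.33 110.75  -0.01  73.92  68.58] F [-0.37 -0.11  0.09] gap 85.3
delta cm [8.78 0.25 0.04] rot [-0.1  -0.06  0.16] |d|mm 87.82133062920165
```

View pics/w6.png

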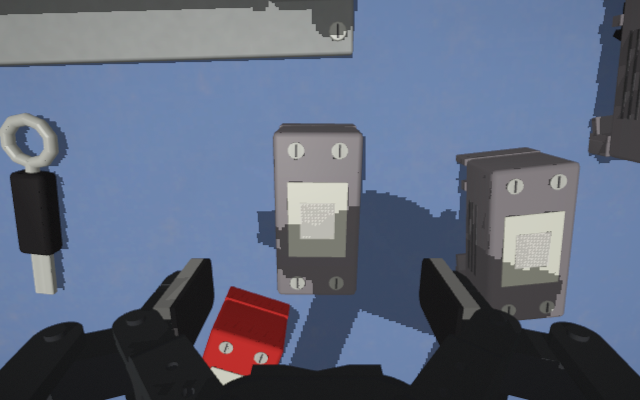

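Emit:
{"api": "servo_tool", "payload": {"commands": [[[0,4,0.2,0,0,0,0],[0,7,0.3,0,0,0,0],[0,8.6,0.3,0,0,0,0],[0,8.6,0.3,0,0,0,0],[0,8.6,0.3,0,0,0,0]]]}}

```text
time: 5.65
tool_pos: [469.5, -152.4, 25.0]
tcp_rot: [68.1, 89.9, -24.6]
ft_force: [-0.5, -0.3, 0.9]
finger_gap: 85.2
```

```bash

python3 - <<'E'
from h import *
st()
delta([465.5,-152.7,20],Rt(-92.7))
E
```

```text
t 5.65 tcp [ 469.45 -152.37   25.  ] x [ 0. -0. -1.] z [-0.05 -1.    0.  ] j [-23.94   2.95 112.92  -0.    63.99  68.73] F [-0.5  -0.33  0.94] gap 85.2
delta cm [ 0.5  -0.39  0.05] rot [ 0.04  0.05 -0.13] |d|mm 6.3819673421002605
```

Emit:
{"api": "servo_tool", "payload": {"commands": [[[0,0.5,-0.4,0,0,0,0],[0,0.5,-0.4,0,0,0,0],[0,0.5,-0.4,0,0,0,0]]]}}

```text
time: 5.95
tool_pos: [464.5, -151.7, 18.8]
tcp_rot: [69.7, 89.9, -23.0]
ft_force: [-1.0, -0.3, 0.4]
finger_gap: 85.3
```

```bash

python3 - <<'E'
from h import *
st()
E
```

```text
t 5.95 tcp [ 464.54 -151.65   18.83] x [ 0. -0. -1.] z [-0.05 -1.    0.  ] j [-24.1    2.86 113.77   0.    63.3   68.56] F [-1.   -0.25  0.39] gap 85.3
```

Emit:
{"api": "servo_tool", "payload": {"commands": [[[120,0,0,0,0,0,0],[255,0,0,0,0,0,0],[255,0,0,0,0,0,0],[255,0,0,0,0,0,0],[255,0,0,0,0,0,0],[255,0,0,0,0,0,0]]], "force": 90}}

```text
time: 6.55
tool_pos: [464.6, -151.6, 18.4]
tcp_rot: [73.7, 90.0, -19.0]
ft_force: [-0.9, 0.1, 5.4]
finger_gap: 49.0
```

```bash

python3 - <<'E'
from h import *
st();snap('wrist','w7')
E
```

```text
t 6.55 tcp [ 464.56 -151.55   18.44] x [ 0. -0. -1.] z [-0.05 -1.    0.  ] j [-24.09   2.92 113.75   0.    63.28  68.57] F [-0.88  0.14  5.42] gap 49.0
```

View pics/w7.png

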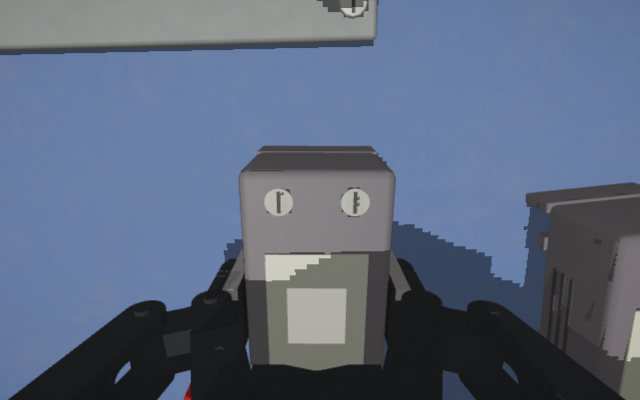

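```bash
cat >> h.py <<'E'
ROT=-1.26; RC=np.array([627.7,48.4])   # carrier yaw deg, centre
TM=np.array([5.1,0,18.4])               # tcp in module frame
def cw(x,y,z):
    a=np.radians(ROT); return np.array([RC[0]+x*np.cos(a)-y*np.sin(a),RC[1]+x*np.sin(a)+y*np.cos(a),z])
def modtcp(ox,yc,oz,th,tm=None):
    """tcp pose for a module (hook to robot) with origin at carrier (ox,yc,oz), hook end down by th deg"""
    tm=TM if tm is None else tm
    t=np.radians(th); off=np.array([tm[0]*np.cos(t)-tm[2]*np.sin(t),tm[1],tm[0]*np.sin(t)+tm[2]*np.cos(t)])
    return cw(ox+off[0],yc+off[1],oz+off[2]),Rt(-90+ROT,th)
E
python3 - <<'E'
from h import *
p,d,c=load('w7.npz')
print([ray(u,v,c,55) for u,v in ((278,202),(355,202),(317,171))])
P,R=modtcp(-14,100,46.1,17); print(P)
P,R=modtcp(-14,100,110,17); delta(P,R)
E
```

```text
[array([ 505.16, -141.61,   55.  ]), array([ 504.04, -165.86,   55.  ]), array([ 514.54, -154.35,   55.  ])]
[615.4  148.69  65.19]
delta cm [-11.06  13.68 -30.69] rot [-1.38  0.22 16.95] |d|mm 353.75279259704024
```

Emit:
{"api": "servo_tool", "payload": {"commands": [[[255,-4,0,0,0,0,0],[255,-9,0,0,0,0,0],[255,-11,3,-4,0,0,4],[255,-11,6,-9,-0.5,0,8],[255,-11,9,-14,-1,0,12],[255,-11,12,-19,-1.4,0.2,17],[255,-11,13.5,-24,-1.4,0.2,17],[255,-11,13.7,-28,-1.4,0.2,17]]]}}

```text
time: 7.4
tool_pos: [609.2, 104.7, 127.0]
tcp_rot: [89.9, 73.0, -1.4]
ft_force: [1.3, -0.7, -0.8]
finger_gap: 48.7
```

Emit:
{"api": "servo_tool", "payload": {"commands": [[[255,0,0,0,0,0,0],[255,0,0,0,0,0,0],[255,0,0,0,0,0,0]]]}}

```text
time: 7.7
tool_pos: [608.6, 102.5, 127.0]
tcp_rot: [89.8, 73.1, -1.4]
ft_force: [-0.7, -0.2, -1.1]
finger_gap: 49.0
```

```bash

python3 - <<'E'
from h import *
st(); snap('wrist','w8')
P,R=modtcp(-16,100,80,17); delta(P,R)
E
```

```text
t 7.7 tcp [608.63 102.51 127.  ] x [ 0.29 -0.01 -0.96] z [-0.02 -1.    0.  ] j [  6.09  -0.67 106.6   -2.58  57.33  98.41] F [-0.73 -0.19 -1.07] gap 49.0
delta cm [ 2.79 -0.48 -4.69] rot [-0.04  0.05  0.08] |d|mm 54.75385634092794
```

View pics/w8.png

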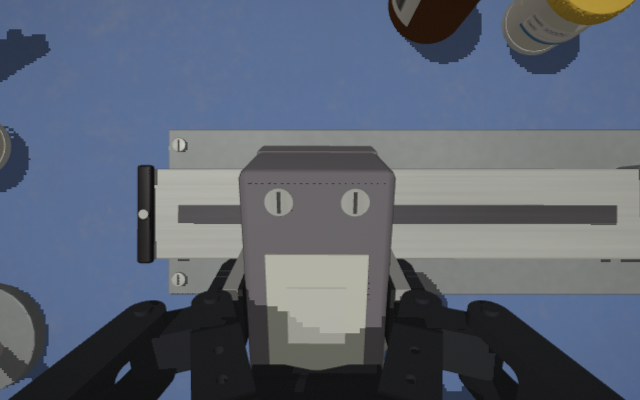

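```bash

python3 - <<'E'
from h import *
p,d,c=load('w8.npz')
for u in (200,450,600):
    col=p[120:300,u].astype(int).sum(1); g=np.abs(np.diff(col)); print(u,[(120+i,int(g[i])) for i in np.argsort(-g)[:8]])
    a=ray(u,168.5,c,52);b=ray(u,258.5,c,52);print(a,b,(a+b)/2)
m=(a+b)/2
print('left stop',ray(145,213,c,58))
E
```

```text
200 [(np.int64(223), 220), (np.int64(292), 173), (np.int64(204), 153), (np.int64(293), 97), (np.int64(169), 68), (np.int64(257), 64), (np.int64(205), 61), (np.int64(168), 53)]
[659.83 178.07  52.  ] [600.36 179.24  52.  ] [630.09 178.65  52.  ]
450 [(np.int64(223), 192), (np.int64(204), 141), (np.int64(257), 80), (np.int64(205), 57), (np.int64(168), 48), (np.int64(203), 45), (np.int64(130), 44), (np.int64(292), 40)]
[656.21  12.67  52.  ] [596.74  14.14  52.  ] [626.47  13.4   52.  ]
600 [(np.int64(224), 187), (np.int64(204), 167), (np.int64(205), 86), (np.int64(258), 63), (np.int64(168), 58), (np.int64(128), 48), (np.int64(257), 34), (np.int64(129), 33)]
[654.04 -86.58  52.  ] [594.56 -84.94  52.  ] [624.3  -85.76  52.  ]
left stop [631.33 212.07  58.  ]
```

Emit:
{"api": "servo_tool", "payload": {"commands": [[[255,0,-0.5,-4.7,0,0,0],[255,1,-0.5,-4.7,0,0,0],[255,2.8,-0.5,-4.7,0,0,0],[255,2.8,-0.5,-4.7,0,0,0],[255,2.8,-0.5,-4.7,0,0,0],[255,2.8,-0.5,-4.7,0,0,0]]]}}

```text
time: 8.35
tool_pos: [614.2, 149.2, 100.6]
tcp_rot: [90.0, 73.0, -1.3]
ft_force: [0.1, 0.0, -0.9]
finger_gap: 48.9
```

```bash

python3 - <<'E'
from h import *
st()
P,R=modtcp(-16,100,80,17); delta(P,R)
P,R=modtcp(-16,100,46.1,17); delta(P,R)
E
```

```text
t 8.35 tcp [614.25 149.2  100.57] x [ 0.29 -0.01 -0.96] z [-0.02 -1.    0.  ] j [ 11.1    3.61 105.25  -4.44  54.55 104.47] F [ 0.07  0.05 -0.87] gap 48.9
delta cm [ 0.12 -0.12  0.05] rot [-0.06  0.02 -0.05] |d|mm 1.7698622994507853
delta cm [ 3.36 -1.12  0.05] rot [-0.06  0.02 -0.05] |d|mm 35.39472826155282
```

Emit:
{"api": "servo_tool", "payload": {"commands": [[[255,1.5,-0.5,0,0,0,0],[255,3,-1,0,0,0,0],[255,3.4,-1.1,0,0,0,0],[255,3.4,-1.1,0,0,0,0],[255,3.4,-1.1,0,0,0,0],[255,3.4,-1.1,0,0,0,0]]]}}

```text
time: 8.95
tool_pos: [614.1, 150.3, 65.4]
tcp_rot: [90.1, 72.9, -1.2]
ft_force: [1.0, -0.1, -1.9]
finger_gap: 49.0
```

```bash

python3 - <<'E'
from h import *
st()
P,R=modtcp(-16,100,46.1,17); delta(P,R)
st()
snap('wrist','w9')
P,R=modtcp(3,100,46.1,17); delta(P,R)
E
```

```text
t 8.95 tcp [614.13 150.26  65.4 ] x [ 0.29 -0.01 -0.96] z [-0.02 -1.   -0.  ] j [ 11.2    6.27 106.49  -4.69  50.6  104.89] F [ 0.99 -0.12 -1.85] gap 49.0
delta cm [-0.   -0.07  0.15] rot [ 0.01 -0.02 -0.11] |d|mm 1.6980827316859293
t 8.95 tcp [614.13 150.26  65.4 ] x [ 0.29 -0.01 -0.96] z [-0.02 -1.   -0.  ] j [ 11.2    6.27 106.49  -4.69  50.6  104.89] F [ 0.99 -0.12 -1.85] gap 49.0
delta cm [0.54 1.76 0.15] rot [ 0.01 -0.02 -0.1 ] |d|mm 18.485752401872485
```

View pics/w9.png

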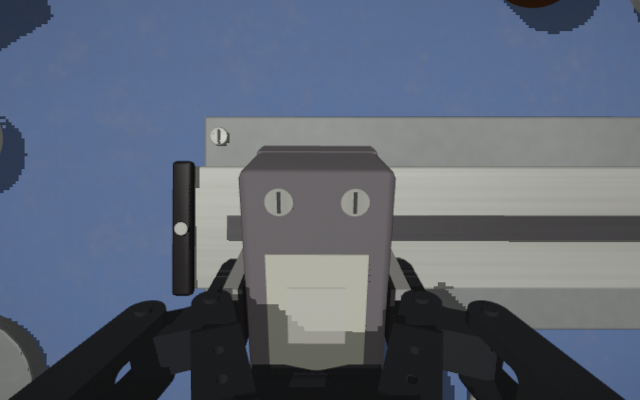

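Emit:
{"api": "servo_tool", "payload": {"commands": [[[255,0.15,0.5,0,0,0,0],[255,0.3,1.0,0,0,0,0],[255,0.4,1.3,0,0,0,0],[255,0.4,1.3,0,0,0,0],[255,0.4,1.3,0,0,0,0]]]}}

```text
time: 9.5
tool_pos: [626.8, 149.8, 63.8]
tcp_rot: [90.0, 73.0, -1.3]
ft_force: [-0.6, -0.3, -2.0]
finger_gap: 49.2
```

```bash

python3 - <<'E'
from h import *
st()
P,R=modtcp(3,100,46.1,17); delta(P,R)
E
```

```text
t 9.5 tcp [626.85 149.83  63.79] x [ 0.29 -0.01 -0.96] z [-0.02 -1.    0.  ] j [ 10.89   8.27 104.46  -4.56  50.74 104.51] F [-0.6  -0.33 -2.  ] gap 49.2
delta cm [0.03 0.57 0.14] rot [0.02 0.01 0.02] |d|mm 5.914925510719586
```

Emit:
{"api": "servo_tool", "payload": {"commands": [[[255,-0.1,0.1,0.1,0,0,0],[255,-0.05,0.35,0.1,0,0,0],[255,0,0.6,0.1,0,0,0],[255,0,0.6,0.1,0,0,0],[255,0,0.6,0.1,0,0,0]]]}}

```text
time: 10.0
tool_pos: [632.6, 148.7, 65.7]
tcp_rot: [90.0, 73.0, -1.3]
ft_force: [-0.3, -0.5, -2.1]
finger_gap: 49.3
```

```bash

python3 - <<'E'
from h import *
st()
P,R=modtcp(3,100,46.1,17); delta(P,R)
P,R=modtcp(6,100,46.1,17); delta(P,R)
E
```

```text
t 10.0 tcp [632.62 148.72  65.7 ] x [ 0.29 -0.01 -0.96] z [-0.02 -1.    0.  ] j [ 10.66   8.87 103.58  -4.47  50.99 104.21] F [-0.31 -0.52 -2.08] gap 49.3
delta cm [ 0.04 -0.04  0.04] rot [ 0.02  0.01 -0.  ] |d|mm 0.6822219704007295
delta cm [0.13 0.25 0.04] rot [ 0.02  0.01 -0.  ] |d|mm 2.859526952009536
```

Emit:
{"api": "servo_tool", "payload": {"commands": [[[255,0.05,0.1,0,0,0,0],[255,0.1,0.25,0,0,0,0],[255,0.1,0.25,0,0,0,0]]]}}

```text
time: 10.3
tool_pos: [633.5, 148.6, 64.1]
tcp_rot: [89.9, 73.2, -1.4]
ft_force: [-6.4, -0.5, -0.6]
finger_gap: 48.8
```

```bash

python3 - <<'E'
from h import *
st()
P,R=modtcp(3,100,46.1,17); delta(P,R)
for th,ox,oz in ((13,3.4,43.6),(9,3,41.3),(5,2.4,38.8),(2,2,36.8),(0,1.5,35.3),(-1.5,1.5,34.2)):
  P,R=modtcp(ox,100,oz,th); delta(P,R)
E
```

```text
t 10.3 tcp [633.51 148.65  64.13] x [ 0.29 -0.01 -0.96] z [-0.02 -1.    0.  ] j [ 10.62   9.28 103.25  -4.41  51.13 104.14] F [-6.35 -0.51 -0.6 ] gap 48.8
delta cm [-0.13 -0.08  0.04] rot [0.03 0.03 0.23] |d|mm 1.571416422965073
delta cm [0.16 0.02 0.04] rot [ 0.03  0.03 -3.77] |d|mm 1.6223603884512436
delta cm [0.41 0.04 0.03] rot [ 0.03  0.03 -7.77] |d|mm 4.175470317592413
delta cm [0.69 0.03 0.03] rot [  0.02   0.03 -11.77] |d|mm 6.9479223963802585
delta cm [0.92 0.02 0.03] rot [  0.02   0.03 -14.77] |d|mm 9.222668450763038
delta cm [ 1.09 -0.01  0.03] rot [  0.02   0.03 -16.77] |d|mm 10.858317034241146
delta cm [ 1.22 -0.    0.03] rot [  0.02   0.03 -18.27] |d|mm 12.182355677704331
```

Emit:
{"api": "servo_tool", "payload": {"commands": [[[255,0.05,-0.1,0,0,0,-2],[255,0.15,-0.1,0,0,0,-4],[255,0.25,-0.1,0,0,0,-6],[255,0.38,-0.1,0,0,0,-8],[255,0.5,-0.1,0,0,0,-10],[255,0.5,-0.1,0,0,0,-10]]]}}

```text
time: 10.9
tool_pos: [635.7, 148.7, 60.5]
tcp_rot: [89.9, 83.1, -1.3]
ft_force: [-7.3, -0.5, 5.0]
finger_gap: 49.0
```

```bash

python3 - <<'E'
from h import *
st();print(r.sense()['wrist_torque'])
for th,ox,oz in ((7,2.7,40),(2,2,36.8),(0,1.5,35.3),(-1.5,1.5,34.2)):
  P,R=modtcp(ox,100,oz,th); delta(P,R)
E
```

```text
t 10.9 tcp [635.72 148.69  60.54] x [ 0.12 -0.   -0.99] z [-0.02 -1.    0.  ] j [  9.38  17.32  92.75  -1.43  63.18 101.2 ] F [-7.27 -0.5   4.99] gap 49.0
[-0.08  1.27  0.07]
delta cm [ 0.16 -0.05  0.04] rot [0.01 0.01 0.13] |d|mm 1.7373183769726084
delta cm [0.52 0.   0.04] rot [ 0.01  0.01 -4.87] |d|mm 5.2314568128995
delta cm [ 0.69 -0.    0.04] rot [ 0.01  0.01 -6.87] |d|mm 6.899210049872781
delta cm [0.82 0.03 0.04] rot [ 0.01  0.01 -8.37] |d|mm 8.19049536907259
```

Emit:
{"api": "servo_tool", "payload": {"commands": [[[255,0.15,-0.1,0,0,0,-2],[255,0.3,-0.1,0,0,0,-3.5],[255,0.5,-0.1,0,0,0,-5],[255,0.65,-0.1,0,0,0,-6.5],[255,0.8,-0.1,0,0,0,-8],[255,0.8,-0.1,0,0,0,-8]]]}}

```text
time: 11.5
tool_pos: [636.8, 148.7, 53.6]
tcp_rot: [-90.3, 89.0, 178.4]
ft_force: [-2.7, -1.0, 7.7]
finger_gap: 49.1
```

```bash

python3 - <<'E'
from h import *
st();print(r.sense()['wrist_torque'])
for th,ox,oz in ((0,1.5,35.3),(-1.5,1.5,34.2)):
  P,R=modtcp(ox,100,oz,th); delta(P,R)
snap('wrist','w10')
E
```

```text
t 11.5 tcp [636.79 148.68  53.55] x [-0.02  0.   -1.  ] z [-0.02 -1.   -0.  ] j [ 8.55 24.56 84.11  0.18 72.3  99.76] F [-2.7  -1.05  7.7 ] gap 49.1
[-0.07  0.36  0.  ]
delta cm [-0.01 -0.03  0.05] rot [ 0.   -0.01  0.99] |d|mm 0.5545289385188704
delta cm [0.11 0.02 0.05] rot [ 0.   -0.01 -0.51] |d|mm 1.2016236011362298
```

View pics/w10.png

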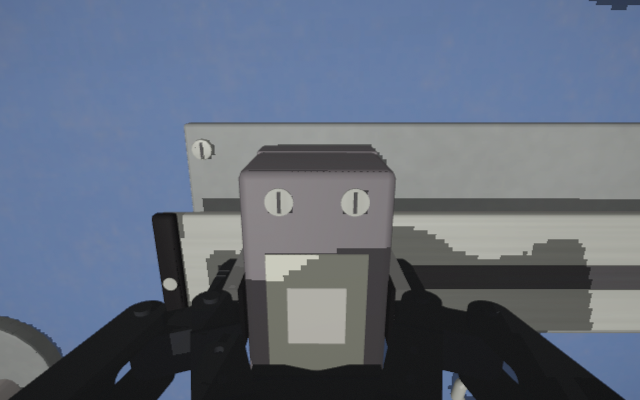

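Emit:
{"api": "servo_tool", "payload": {"commands": [[[255,-0.2,0,0,0,0,0.5],[255,-0.5,0,0,0,0,1],[255,-0.7,0,0,0,0,1],[255,-0.7,0,0,0,0,1]]]}}

```text
time: 11.95
tool_pos: [633.7, 148.6, 56.5]
tcp_rot: [-81.9, 89.7, -173.1]
ft_force: [3.9, 1.8, -20.3]
finger_gap: 48.8
```

```bash

python3 - <<'E'
from h import *
st();print(r.sense()['wrist_torque'])
P,R=modtcp(1.5,100,35.3,0); delta(P,R)
E
```

```text
t 11.95 tcp [633.72 148.59  56.5 ] x [-0. -0. -1.] z [-0.02 -1.    0.  ] j [ 8.68 23.31 85.39  0.01 71.55 99.91] F [  3.87   1.82 -20.31] gap 48.8
[ 0.29 -0.37  0.04]
delta cm [0.28 0.28 0.03] rot [0.02 0.04 0.25] |d|mm 3.9590983495229146
```

Emit:
{"api": "servo_tool", "payload": {"commands": [[[255,0.4,0.1,0,0,0,0],[60,0.4,0.1,0,0,0,0],[40,0.4,0.1,0,0,0,0],[40,0.4,0.1,0,0,0,0],[40,-2,0.1,0,0,0,0],[40,-6,0.1,0,0,0,0],[40,-10,0.1,0,0,0,0],[0,-14,0.1,0,0,0,0]]]}}

```text
time: 12.75
tool_pos: [637.1, 148.7, 202.0]
tcp_rot: [90.9, 89.9, -0.3]
ft_force: [0.7, 1.1, 0.3]
finger_gap: 84.0
```

```bash

python3 - <<'E'
from h import *
st();p,d,c=snap('wrist','w11')
C=cloud(d,c); m=(C[...,2]>75)&(C[...,2]<97)&(abs(C[...,1]-148)<45)&(C[...,0]>560)&(C[...,0]<690)
print(C[m].min(0),C[m].max(0),np.median(C[m],0))
delta([440,-280,200],Rt(-86.5))
E
```

```text
t 12.75 tcp [637.05 148.67 201.96] x [ 0. -0. -1.] z [-0.02 -1.   -0.  ] j [ 8.65 16.51 78.04 -0.01 85.38 99.9 ] F [0.68 1.09 0.34] gap 84.0
[585.64 122.22  76.67] [687.98 173.99  92.93] [641.84 148.06  89.85]
delta cm [  0.8  -19.13  43.35] rot [-4.74 -0.08 -0.73] |d|mm 473.87922690311257
```

View pics/w11.png

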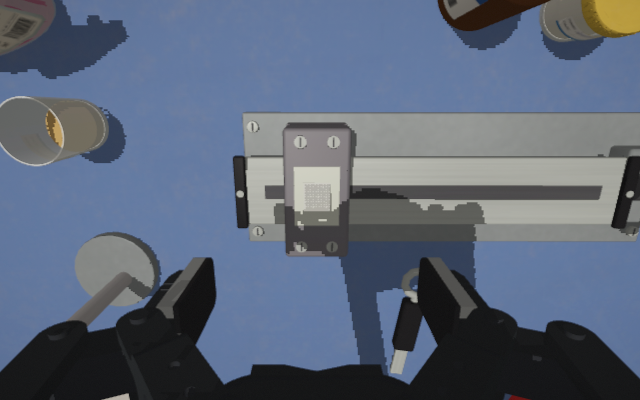

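Emit:
{"api": "servo_tool", "payload": {"commands": [[[0,0,-1.5,4,-1,0,0],[0,0,-4,9,-2,0,0],[0,0.4,-6,14,-3,0,0],[0,0.8,-8,19,-4,0,0],[0,0.8,-10.5,24,-4.7,0,0],[0,0.8,-13,29,-4.7,0,0],[0,0.8,-15,34,-4.7,0,0],[0,0.8,-17,38.5,-4.7,0,0]]]}}

```text
time: 13.6
tool_pos: [469.9, -208.4, 192.6]
tcp_rot: [53.1, 89.8, -33.4]
ft_force: [-0.0, 0.7, 0.1]
finger_gap: 85.4
```

Emit:
{"api": "servo_tool", "payload": {"commands": [[[0,0,-1,2.5,0,0,0],[0,1,-2.2,4.9,0,0,0],[0,4,-2.2,4.9,0,0,0],[0,4,-2.2,4.9,0,0,0],[0,4,-2.2,4.9,0,0,0]]]}}

```text
time: 14.1
tool_pos: [451.4, -256.5, 151.7]
tcp_rot: [-129.0, 90.0, 144.4]
ft_force: [0.1, 0.3, 0.5]
finger_gap: 85.3
```

```bash

python3 - <<'E'
from h import *
st();p,d,c=snap('wrist','w12')
E
```

```text
t 14.1 tcp [ 451.42 -256.48  151.74] x [-0.  0. -1.] z [ 0.06 -1.   -0.  ] j [-35.26  -2.04 103.51   0.    78.57  51.28] F [0.1  0.27 0.49] gap 85.3
```

View pics/w12.png

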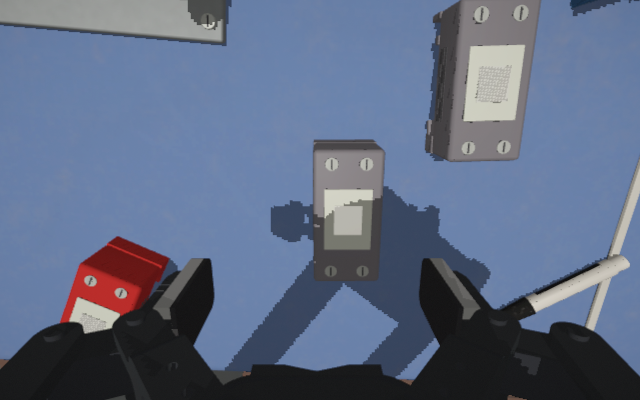

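Module 2 shows screws at (332,164), (366,164), (331,271) and (362,271). I'll remeasure it with these.

```bash

python3 - <<'E'
from h import *
p,d,c=load('w12.npz')
P=np.array([ray(u,v,c,55)[:2] for u,v in ((332,164),(366,164),(331,271),(362,271))]); print(P,P.mean(0)); f=P[:2].mean(0)-P[2:].mean(0); print(np.degrees(np.arctan2(f[1],f[0])))
y=np.degrees(np.arctan2(f[1],f[0]))
delta([439.2,-280.3,18.4],Rt(-86.5))
E
```

```text
[[ 478.63 -265.89]
 [ 480.05 -289.3 ]
 [ 396.8  -271.13]
 [ 398.22 -294.52]] [ 438.43 -280.21]
3.655540935544055
delta cm [13.43 -1.45  2.27] rot [-0.01  0.04 -0.05] |d|mm 136.97872341576186
```

Emit:
{"api": "servo_tool", "payload": {"commands": [[[0,1,-1.4,2.3,0,0,0],[0,4,-1.4,2.3,0,0,0],[0,8,-1.4,2.3,0,0,0],[0,12,-1.4,2.3,0,0,0],[0,13,-1.4,2.3,0,0,0],[0,13,-1.4,2.3,0,0,0],[0,13,-1.4,2.3,0,0,0]]]}}

```text
time: 14.85
tool_pos: [440.7, -281.5, 24.0]
tcp_rot: [46.2, 89.8, -40.3]
ft_force: [-0.1, 0.1, -0.4]
finger_gap: 85.7
```

```bash

python3 - <<'E'
from h import *
st()
delta([439.3,-280.1,18.4],Rt(-86.4))
E
```

```text
t 14.85 tcp [ 440.74 -281.51   23.97] x [ 0. -0. -1.] z [ 0.06 -1.    0.  ] j [-38.18   7.36 108.33  -0.01  64.12  48.33] F [-0.12  0.09 -0.41] gap 85.7
delta cm [ 0.56 -0.14 -0.15] rot [-0.1   0.13 -0.14] |d|mm 5.922423727470418
```

Emit:
{"api": "servo_tool", "payload": {"commands": [[[0,0.5,-0.1,-0.1,0,0,0],[0,0.5,-0.1,-0.1,0,0,0],[120,0.5,-0.1,-0.1,0,0,0],[255,0.5,-0.1,-0.1,0,0,0],[255,0.5,-0.1,-0.1,0,0,0],[255,0.5,-0.1,-0.1,0,0,0],[255,0.5,-0.1,-0.1,0,0,0],[255,0.5,-0.1,-0.1,0,0,0]]], "force": 90}}

```text
time: 15.65
tool_pos: [438.4, -280.0, 17.1]
tcp_rot: [44.8, 89.9, -41.8]
ft_force: [-0.7, 1.0, 5.0]
finger_gap: 49.1
```

```bash

python3 - <<'E'
from h import *
st();p,d,c=snap('wrist','w13')
E
```

```text
t 15.65 tcp [ 438.4  -280.01   17.08] x [ 0. -0. -1.] z [ 0.06 -1.    0.  ] j [-38.21   7.7  108.79  -0.    63.45  48.33] F [-0.73  0.98  5.01] gap 49.1
```

View pics/w13.png

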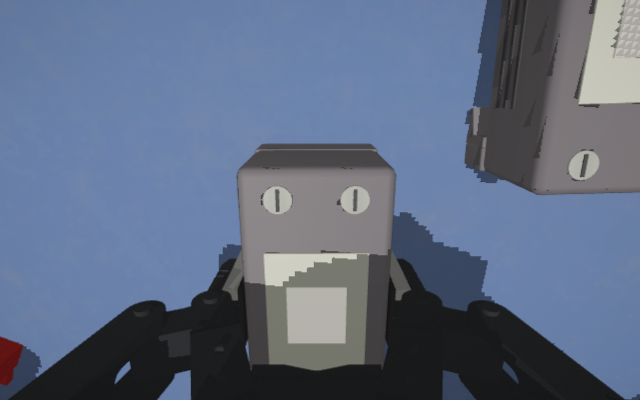

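```bash
sed -i 's/^TM=.*/TM=np.array([4.0,0,17.1])/' h.py
python3 - <<'E'
from h import *
st()
P,R=modtcp(-18,0,85,17);print(P); delta(P,R)
E
```

```text
t 15.7 tcp [ 438.44 -280.03   17.1 ] x [ 0. -0. -1.] z [ 0.06 -1.    0.  ] j [-38.21   7.7  108.78  -0.    63.45  48.33] F [0.13 1.1  4.97] gap 49.0
[608.53  48.82 102.52]
delta cm [ -8.55  18.97 -31.79] rot [ 4.69 -0.66 16.94] |d|mm 379.9606525117002
```

Emit:
{"api": "servo_tool", "payload": {"commands": [[[255,-4,0,0,0,0,0],[255,-9,0,-1,0,0,0],[255,-12,0.5,-5,1,0,3],[255,-12,2,-10,2,0,6],[255,-12,4,-15,3,0,9],[255,-12,7,-20,4,-0.3,12],[255,-12,11,-24,4.7,-0.5,15],[255,-12,15,-27,4.7,-0.7,17]]]}}

```text
time: 16.5
tool_pos: [555.9, -13.3, 135.9]
tcp_rot: [90.1, 72.9, -1.2]
ft_force: [0.5, -2.6, -1.5]
finger_gap: 48.9
```

Emit:
{"api": "servo_tool", "payload": {"commands": [[[255,0,0,0,0,0,0],[255,0,0,0,0,0,0],[255,0,0,0,0,0,0]]]}}

```text
time: 16.8
tool_pos: [555.4, -16.0, 135.6]
tcp_rot: [89.9, 73.1, -1.3]
ft_force: [0.6, -0.5, -1.0]
finger_gap: 48.9
```

```bash

python3 - <<'E'
from h import *
st()
P,R=modtcp(-18,0,80,17);print(P); delta(P,R)
E
```

```text
t 16.8 tcp [555.41 -16.04 135.6 ] x [ 0.29 -0.01 -0.96] z [-0.02 -1.    0.  ] j [ -8.26 -11.71 115.84   2.34  59.11  82.11] F [ 0.62 -0.5  -1.  ] gap 48.9
[608.53  48.82  97.52]
delta cm [ 5.14  3.84 -6.6 ] rot [-0.02  0.03  0.1 ] |d|mm 92.07503936482297
```

Emit:
{"api": "servo_tool", "payload": {"commands": [[[255,1,1.5,-3,0,0,0],[255,2.5,3,-6,0,0,0],[255,4,3.8,-6.6,0,0,0],[255,5.1,3.8,-6.6,0,0,0],[255,5.1,3.8,-6.6,0,0,0],[255,5.1,3.8,-6.6,0,0,0],[255,5.1,3.8,-6.6,0,0,0]]]}}

```text
time: 17.5
tool_pos: [608.9, 48.1, 99.4]
tcp_rot: [90.0, 73.0, -1.4]
ft_force: [-0.1, -0.1, -1.8]
finger_gap: 48.9
```

```bash

python3 - <<'E'
from h import *
st()
P,R=modtcp(-18,0,46.3,17);print(P); delta(P,R)
E
```

```text
t 17.5 tcp [608.91  48.15  99.37] x [ 0.29 -0.01 -0.96] z [-0.02 -1.    0.  ] j [ -0.05  -0.14 109.21  -0.49  53.89  91.54] F [-0.08 -0.14 -1.76] gap 48.9
[608.53  48.82  63.82]
delta cm [ 3.39 -1.08 -0.07] rot [-0.09  0.04 -0.04] |d|mm 35.55894370412985
```

Emit:
{"api": "servo_tool", "payload": {"commands": [[[255,1.5,-0.5,0,0,0,0],[255,3,-1,0,0,0,0],[255,3.4,-1.1,-0.1,0,0,0],[255,3.4,-1.1,-0.1,0,0,0],[255,3.4,-1.1,-0.1,0,0,0],[255,3.4,-1.1,-0.1,0,0,0]]]}}

```text
time: 18.1
tool_pos: [609.4, 50.2, 64.4]
tcp_rot: [90.0, 72.9, -1.3]
ft_force: [-1.0, -0.2, -2.5]
finger_gap: 49.1
```

```bash

python3 - <<'E'
from h import *
st()
P,R=modtcp(-5,0,46.1,17);print(P); delta(P,R)
E
```

```text
t 18.1 tcp [609.36  50.2   64.43] x [ 0.29 -0.01 -0.96] z [-0.02 -1.    0.  ] j [  0.16   2.67 110.42  -0.56  49.78  91.74] F [-0.99 -0.2  -2.53] gap 49.1
[621.53  48.54  63.62]
delta cm [0.44 1.14 0.14] rot [-0.02  0.01 -0.13] |d|mm 12.309330165670422
```

Emit:
{"api": "servo_tool", "payload": {"commands": [[[255,0.1,0.4,0.1,0,0,0],[255,0.3,0.8,0.1,0,0,0],[255,0.4,1.1,0.1,0,0,0],[255,0.4,1.1,0.1,0,0,0],[255,0.4,1.1,0.1,0,0,0]]]}}

```text
time: 18.6
tool_pos: [620.1, 49.0, 62.3]
tcp_rot: [90.0, 73.0, -1.3]
ft_force: [-0.3, 0.2, -2.2]
finger_gap: 49.0
```

```bash

python3 - <<'E'
from h import *
st()
P,R=modtcp(5,0,46.1,17);print(P); delta(P,R)
E
```

```text
t 18.6 tcp [620.14  48.99  62.26] x [ 0.29 -0.01 -0.96] z [-0.02 -1.    0.  ] j [  0.02   4.56 108.67  -0.51  49.78  91.57] F [-0.28  0.18 -2.16] gap 49.0
[631.52  48.32  63.62]
delta cm [0.2  1.13 0.04] rot [-0.02  0.01  0.01] |d|mm 11.482611039630193
```

Emit:
{"api": "servo_tool", "payload": {"commands": [[[255,0,0.3,0,0,0,0],[255,0.1,0.6,0,0,0,0],[255,0.15,0.9,0,0,0,0],[255,0.2,1.1,0,0,0,0],[255,0.2,1.1,0,0,0,0]]]}}

```text
time: 19.1
tool_pos: [630.3, 48.8, 62.8]
tcp_rot: [90.0, 73.1, -1.3]
ft_force: [-4.1, -0.7, -2.1]
finger_gap: 48.8
```

```bash

python3 - <<'E'
from h import *
st()
P,R=modtcp(5,0,46.1,17);print(P); delta(P,R)
E
```

```text
t 19.1 tcp [630.27  48.76  62.77] x [ 0.29 -0.01 -0.96] z [-0.02 -1.    0.  ] j [ -0.     6.12 106.91  -0.49  50.12  91.54] F [-4.11 -0.72 -2.06] gap 48.8
[631.52  48.32  63.62]
delta cm [-0.05  0.15  0.04] rot [-0.02  0.01  0.14] |d|mm 1.5810105854700496
```

Emit:
{"api": "servo_tool", "payload": {"commands": [[[255,0.05,-0.1,0,0,0,-2],[255,0.15,-0.1,0,0,0,-4],[255,0.25,-0.1,0,0,0,-6],[255,0.38,-0.1,0,0,0,-8],[255,0.5,-0.1,0,0,0,-10],[255,0.5,-0.1,0,0,0,-10]]]}}

```text
time: 19.7
tool_pos: [632.4, 48.7, 59.2]
tcp_rot: [89.9, 83.0, -1.3]
ft_force: [-3.6, 0.5, 3.4]
finger_gap: 48.9
```

```bash

python3 - <<'E'
from h import *
st();print(r.sense()['wrist_torque'])
for th,ox,oz in ((7,2.7,40),(0,1.5,35.3),(-1.5,1.5,34.2)):
  P,R=modtcp(ox,0,oz,th); delta(P,R)
E
```

```text
t 19.7 tcp [632.37  48.68  59.17] x [ 0.12 -0.   -0.99] z [-0.02 -1.    0.  ] j [-0.14 14.52 96.29 -0.16 62.22 91.21] F [-3.56  0.49  3.43] gap 48.9
[-0.1   0.74 -0.04]
delta cm [ 0.17 -0.03  0.04] rot [-0.02  0.01  0.02] |d|mm 1.7531146479672404
delta cm [0.68 0.   0.04] rot [-0.03  0.01 -6.98] |d|mm 6.831570481925136
delta cm [0.81 0.03 0.04] rot [-0.03  0.01 -8.48] |d|mm 8.091370730362579
```

Emit:
{"api": "servo_tool", "payload": {"commands": [[[255,0.15,-0.1,0,0,0,-2],[255,0.3,-0.1,0,0,0,-3.5],[255,0.5,-0.1,0,0,0,-5],[255,0.65,-0.1,0,0,0,-6.5],[255,0.8,-0.1,0,0,0,-8],[255,0.85,-0.1,0,0,0,-8.3]]]}}

```text
time: 20.3
tool_pos: [632.1, 48.7, 52.3]
tcp_rot: [-89.5, 88.6, 179.2]
ft_force: [-11.6, -0.6, 23.6]
finger_gap: 48.7
```

```bash

python3 - <<'E'
from h import *
st();print(r.sense()['wrist_torque'])
for th,ox,oz in ((0,1.5,35.3),(-1.5,1.5,34.2)):
  P,R=modtcp(ox,0,oz,th); delta(P,R)
snap('wrist','w14')
E
```

```text
t 20.3 tcp [632.11  48.7   52.28] x [-0.02  0.   -1.  ] z [-0.02 -1.    0.  ] j [-0.23 22.24 87.26  0.01 71.9  91.04] F [-11.63  -0.61  23.56] gap 48.7
[-0.12  1.47 -0.03]
delta cm [-0.01  0.11  0.04] rot [-0.01  0.01  1.4 ] |d|mm 1.170788884953093
delta cm [0.11 0.16 0.04] rot [-0.01  0.01 -0.1 ] |d|mm 1.9307249893698033
```

View pics/w14.png

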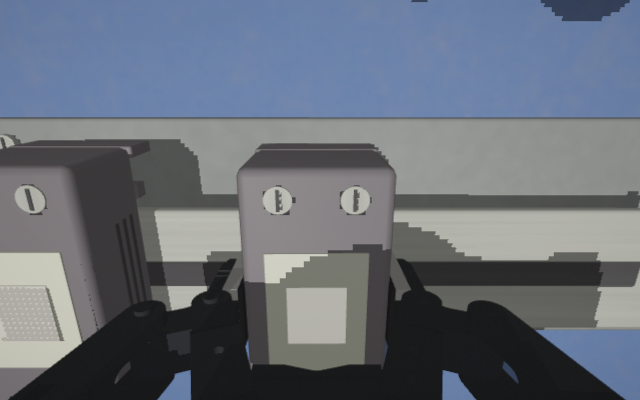

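Emit:
{"api": "servo_tool", "payload": {"commands": [[[255,-0.2,0,0,0,0,0.7],[255,-0.5,0,0,0,0,1.4],[255,-0.7,0,0,0,0,1.4],[255,-0.7,0,0,0,0,1.4]]]}}

```text
time: 20.75
tool_pos: [630.1, 48.8, 54.8]
tcp_rot: [-86.0, 89.9, -177.3]
ft_force: [2.7, 0.8, -14.2]
finger_gap: 49.1
```

```bash

python3 - <<'E'
from h import *
st();print(r.sense()['wrist_torque'])
P,R=modtcp(1.5,0,35.3,0); delta(P,R)
E
```

```text
t 20.75 tcp [630.11  48.79  54.8 ] x [-0. -0. -1.] z [-0.02 -1.    0.  ] j [-0.22 20.64 88.99 -0.01 70.48 91.06] F [  2.66   0.76 -14.16] gap 49.1
[ 0.08 -0.3  -0.  ]
delta cm [0.24 0.31 0.04] rot [-0.02  0.01  0.11] |d|mm 3.9449558849482296
```

Emit:
{"api": "servo_tool", "payload": {"commands": [[[255,0.4,0.1,0,0,0,0],[60,0.4,0.1,0,0,0,0],[40,0.4,0.1,0,0,0,0],[40,0.4,0.1,0,0,0,0],[40,-2,0.1,0,0,0,0],[40,-6,0.1,0,0,0,0],[40,-10,0.1,0,0,0,0],[0,-14,0.1,0,0,0,0]]]}}

```text
time: 21.55
tool_pos: [632.7, 48.7, 199.3]
tcp_rot: [88.1, 89.8, -3.2]
ft_force: [0.9, -0.6, 0.1]
finger_gap: 83.8
```

```bash

python3 - <<'E'
from h import *
st();p,d,c=snap('wrist','w15')
C=cloud(d,c)
for y0 in (148,48):
  m=(C[...,2]>80)&(C[...,2]<97)&(abs(C[...,1]-y0)<30)&(C[...,0]>570)&(C[...,0]<690)
  X=C[m]; A=np.c_[X[:,:2]-[628,y0],np.ones(len(X))]; k=np.linalg.lstsq(A,X[:,2],rcond=None)[0]; print(y0,'z at centre',k[2],'slope x,y deg',np.degrees(k[:2]))
delta([538,-365.9,150],Rt(-85.2))
E
```

```text
t 21.55 tcp [632.69  48.73 199.28] x [ 0. -0. -1.] z [-0.02 -1.    0.  ] j [-0.22 13.51 81.84 -0.01 84.49 91.06] F [ 0.86 -0.55  0.06] gap 83.8
148 z at centre 89.72408745741214 slope x,y deg [-0.19  1.87]
48 z at centre 89.84858181801665 slope x,y deg [-0.19  0.05]
delta cm [ 5.72 -8.98 41.67] rot [-6.07  0.04 -0.8 ] |d|mm 430.1265240986368
```

View pics/w15.png

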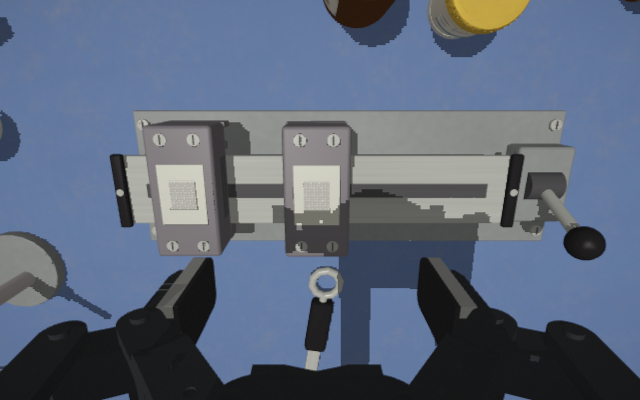

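Emit:
{"api": "servo_tool", "payload": {"commands": [[[0,0,0,4,-1,0,0],[0,0,-1,9,-2,0,0],[0,0,-2,14,-3,0,0],[0,0,-4,19,-4,0,0],[0,0,-5.5,24,-5,0,0],[0,0,-7,29,-6,0,0],[0,0,-8,34,-6,0,0],[0,1,-9,38.5,-6,0,0]]]}}

```text
time: 22.4
tool_pos: [536.1, -329.1, 190.7]
tcp_rot: [58.8, 89.7, -26.4]
ft_force: [1.3, 0.2, 0.1]
finger_gap: 85.6
```

Emit:
{"api": "servo_tool", "payload": {"commands": [[[0,2,0,2,0,0,0],[0,4,0,3,0,0,0],[0,4.7,0,3,0,0,0],[0,4.7,0,3,0,0,0],[0,4.7,0,3,0,0,0]]]}}

```text
time: 22.9
tool_pos: [539.2, -355.7, 142.4]
tcp_rot: [74.5, 89.8, -10.7]
ft_force: [-1.0, 1.2, 0.2]
finger_gap: 85.4
```

```bash

python3 - <<'E'
from h import *
st();p,d,c=snap('wrist','w16')
delta([538,-365.9,18.4],Rt(-85.2))
E
```

```text
t 22.9 tcp [ 539.17 -355.66  142.39] x [ 0. -0. -1.] z [ 0.08 -1.    0.  ] j [-38.    17.42  83.25   0.07  79.18  47.21] F [-0.99  1.24  0.23] gap 85.4
delta cm [12.45 -0.27  0.97] rot [-0.01  0.09 -0.19] |d|mm 124.94268808232044
```

View pics/w16.png

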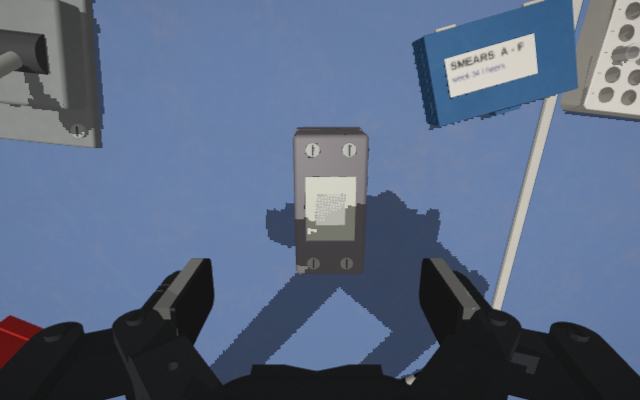

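```bash

python3 - <<'E'
from h import *
p,d,c=load('w16.npz')
P=np.array([ray(u,v,c,55)[:2] for u,v in ((312,150),(349,150),(313,264),(346,264))]); print(P,P.mean(0)); f=P[:2].mean(0)-P[2:].mean(0); print(np.degrees(np.arctan2(f[1],f[0])))
E
```

```text
[[ 576.8  -350.01]
 [ 578.82 -374.19]
 [ 494.74 -357.31]
 [ 496.72 -381.05]] [ 536.77 -365.64]
4.929843208362411
```

Emit:
{"api": "servo_tool", "payload": {"commands": [[[0,2,-0.2,1,0,0,0],[0,6,-0.2,1,0,0,0],[0,10,-0.2,1,0,0,0],[0,12,-0.2,1,0,0,0],[0,12,-0.2,1,0,0,0],[0,12,-0.2,1,0,0,0],[0,12,-0.2,1,0,0,0]]]}}

```text
time: 23.65
tool_pos: [539.6, -367.5, 24.6]
tcp_rot: [56.3, 89.6, -28.9]
ft_force: [0.8, -1.2, -0.0]
finger_gap: 85.2
```

```bash

python3 - <<'E'
from h import *
st()
delta([538,-365.9,18.4],Rt(-85.2))
E
```

```text
t 23.65 tcp [ 539.56 -367.51   24.57] x [ 0.01 -0.   -1.  ] z [ 0.08 -1.    0.  ] j [-38.79  25.26  86.53   0.07  67.86  46.43] F [ 0.83 -1.21 -0.01] gap 85.2
delta cm [ 0.62 -0.15 -0.18] rot [-0.04  0.2  -0.3 ] |d|mm 6.563737825318416
```

Emit:
{"api": "servo_tool", "payload": {"commands": [[[0,0.5,-0.2,-0.1,0,0,-0.2],[0,0.5,-0.2,-0.1,0,0,-0.2],[120,0.5,-0.2,-0.1,0,0,-0.2],[255,0.5,-0.2,-0.1,0,0,-0.2],[255,0.5,-0.2,-0.1,0,0,-0.2],[255,0.5,-0.2,-0.1,0,0,-0.2],[255,0.5,-0.2,-0.1,0,0,-0.2],[255,0.5,-0.2,-0.1,0,0,-0.2]]], "force": 90}}

```text
time: 24.45
tool_pos: [535.9, -365.9, 16.9]
tcp_rot: [-40.7, 89.9, -126.0]
ft_force: [1.2, -0.7, 3.1]
finger_gap: 49.3
```

```bash

python3 - <<'E'
from h import *
st();p,d,c=snap('wrist','w17')
E
```

```text
t 24.45 tcp [ 535.94 -365.94   16.85] x [-0. -0. -1.] z [ 0.08 -1.    0.  ] j [-38.81  25.62  86.95  -0.08  67.43  46.5 ] F [ 1.16 -0.66  3.1 ] gap 49.3
```

View pics/w17.png

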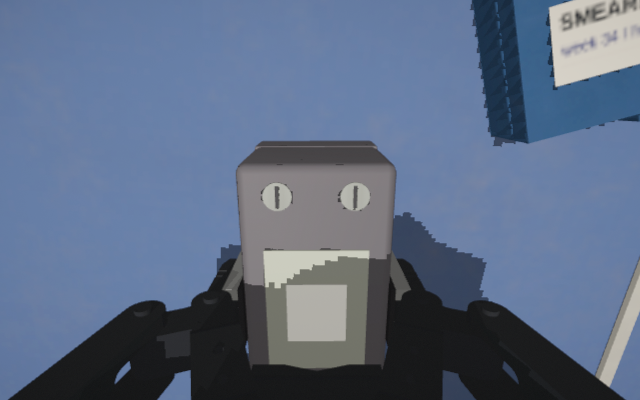

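```bash
sed -i 's/^TM=.*/TM=np.array([3.0,0,16.9])/' h.py
python3 - <<'E'
from h import *
P,R=modtcp(-18,-100,80,17);print(P); delta(P,R)
E
```

```text
[605.43 -51.13  97.04]
delta cm [ -8.06   9.51 -30.79] rot [ 5.95 -0.83 17.03] |d|mm 332.2178745422327
```

Emit:
{"api": "servo_tool", "payload": {"commands": [[[255,-4,0,0,0,0,0],[255,-9,0,0,0,0,0],[255,-14,0,0,0,0,0],[255,-17.5,0,-2.5,0,0,0],[255,-17.5,0,-7,1.5,0,0],[255,-17.5,1,-12,3,0,3],[255,-17.5,2,-17,4.5,0,6],[255,-17.5,3,-22,6,-0.5,9]]]}}

```text
time: 25.3
tool_pos: [546.6, -145.0, 190.4]
tcp_rot: [90.1, 81.0, -1.3]
ft_force: [0.9, -0.0, -1.6]
finger_gap: 49.1
```

Emit:
{"api": "servo_tool", "payload": {"commands": [[[255,0,0,-3,0,0,3],[255,0,0,-6,0,0,6],[255,0,0,-8,0,0,8],[255,0,0,-8,0,0,8],[255,0,0,-8,0,0,8]]]}}

```text
time: 25.8
tool_pos: [548.5, -66.5, 190.6]
tcp_rot: [89.8, 73.2, -1.5]
ft_force: [0.6, 0.2, -1.4]
finger_gap: 49.2
```

```bash

python3 - <<'E'
from h import *
st(); snap('wrist','w18')
P,R=modtcp(-18,-100,80,17);print(P); delta(P,R)
E
```

```text
t 25.8 tcp [548.47 -66.51 190.6 ] x [ 0.29 -0.01 -0.96] z [-0.02 -1.    0.  ] j [-14.77 -15.04 112.7    4.19  65.99  75.29] F [ 0.59  0.21 -1.42] gap 49.2
[605.43 -51.13  97.04]
delta cm [10.61  2.66 -1.74] rot [0.   0.08 0.15] |d|mm 110.7345276772229
```

View pics/w18.png

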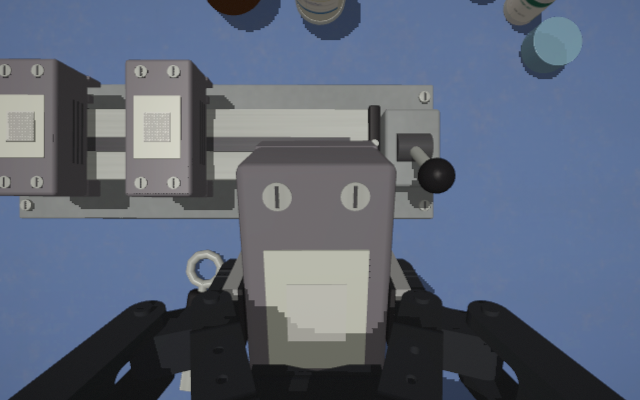

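Emit:
{"api": "servo_tool", "payload": {"commands": [[[255,1,2.7,-1.7,0,0,0],[255,4,2.7,-1.7,0,0,0],[255,8,2.7,-1.7,0,0,0],[255,10.6,2.7,-1.7,0,0,0],[255,10.6,2.7,-1.7,0,0,0],[255,10.6,2.7,-1.7,0,0,0],[255,10.6,2.7,-1.7,0,0,0]]]}}

```text
time: 26.55
tool_pos: [607.3, -52.1, 99.7]
tcp_rot: [89.7, 72.9, -1.6]
ft_force: [-0.2, -0.0, -1.1]
finger_gap: 49.3
```

```bash

python3 - <<'E'
from h import *
st()
P,R=modtcp(-18,-100,46.3,17);print(P); delta(P,R)
E
```

```text
t 26.55 tcp [607.29 -52.07  99.66] x [ 0.29 -0.01 -0.96] z [-0.02 -1.    0.  ] j [-11.45  -0.45 109.49   3.54  54.19  78.23] F [-0.22 -0.05 -1.11] gap 49.3
[605.43 -51.13  63.34]
delta cm [ 3.42 -1.25 -0.09] rot [-0.05  0.1  -0.06] |d|mm 36.38433173890889
```

Emit:
{"api": "servo_tool", "payload": {"commands": [[[255,1.5,-0.6,0,0,0,0],[255,3,-1.1,0,0,0,0],[255,3.4,-1.2,-0.1,0,0,0],[255,3.4,-1.2,-0.1,0,0,0],[255,3.4,-1.2,-0.1,0,0,0],[255,3.4,-1.2,-0.1,0,0,0]]]}}

```text
time: 27.15
tool_pos: [605.6, -50.4, 63.3]
tcp_rot: [89.7, 72.9, -1.6]
ft_force: [-0.2, -1.1, -1.8]
finger_gap: 48.9
```

```bash

python3 - <<'E'
from h import *
st()
P,R=modtcp(-5,-100,46.1,17);print(P); delta(P,R)
E
```

```text
t 27.15 tcp [605.64 -50.42  63.27] x [ 0.29 -0.01 -0.96] z [-0.02 -1.    0.  ] j [-11.31   2.19 111.05   3.72  50.    78.  ] F [-0.24 -1.1  -1.82] gap 48.9
[618.43 -51.42  63.14]
delta cm [0.39 1.22 0.07] rot [-0.01  0.09 -0.06] |d|mm 12.830891251973695
```

Emit:
{"api": "servo_tool", "payload": {"commands": [[[255,0.1,0.4,0,0,0,0],[255,0.2,0.8,0,0,0,0],[255,0.3,1.2,0.1,0,0,0],[255,0.3,1.2,0.1,0,0,0],[255,0.3,1.2,0.1,0,0,0]]]}}

```text
time: 27.65
tool_pos: [616.9, -51.5, 62.1]
tcp_rot: [89.8, 73.1, -1.5]
ft_force: [-0.1, 0.1, -1.8]
finger_gap: 49.1
```

```bash

python3 - <<'E'
from h import *
st()
P,R=modtcp(5,-100,46.1,17);print(P); delta(P,R)
E
```

```text
t 27.65 tcp [616.94 -51.47  62.05] x [ 0.29 -0.01 -0.96] z [-0.02 -1.    0.  ] j [-11.18   4.13 109.13   3.67  50.12  78.17] F [-0.06  0.08 -1.75] gap 49.1
[628.43 -51.64  63.14]
delta cm [ 0.23  1.13 -0.01] rot [-0.02  0.06  0.1 ] |d|mm 11.537068635461127
```

Emit:
{"api": "servo_tool", "payload": {"commands": [[[255,0,0.3,0,0,0,0],[255,0.1,0.6,0,0,0,0],[255,0.15,0.9,0,0,0,0],[255,0.2,1.1,0,0,0,0],[255,0.2,1.1,0,0,0,0]]]}}

```text
time: 28.15
tool_pos: [626.9, -51.6, 62.4]
tcp_rot: [89.9, 73.3, -1.4]
ft_force: [-4.8, -0.1, -1.4]
finger_gap: 49.4
```

```bash

python3 - <<'E'
from h import *
st()
P,R=modtcp(5,-100,46.1,17);print(P); delta(P,R)
E
```

```text
t 28.15 tcp [626.87 -51.59  62.42] x [ 0.29 -0.01 -0.96] z [-0.02 -1.    0.  ] j [-10.97   5.7  107.38   3.55  50.45  78.44] F [-4.78 -0.13 -1.44] gap 49.4
[628.43 -51.64  63.14]
delta cm [-0.02  0.17  0.  ] rot [-0.01  0.05  0.26] |d|mm 1.7157547904027737
```

Leg contact is at the same place as for the other two, so I'll rock it down the same way.

Emit:
{"api": "servo_tool", "payload": {"commands": [[[255,0.05,-0.1,0,0,0,-2],[255,0.15,-0.1,0,0,0,-4],[255,0.25,-0.1,0,0,0,-6],[255,0.38,-0.1,0,0,0,-8],[255,0.5,-0.1,0,0,0,-10],[255,0.5,-0.1,0,0,0,-10]]]}}

```text
time: 28.75
tool_pos: [628.8, -51.8, 59.2]
tcp_rot: [89.5, 83.2, -1.8]
ft_force: [-9.8, 0.3, 9.7]
finger_gap: 49.2
```

```bash

python3 - <<'E'
from h import *
st();print(r.sense()['wrist_torque'])
for th,ox,oz in ((7,2.7,40),(0,1.5,35.3),(-1.5,1.5,34.2)):
  P,R=modtcp(ox,-100,oz,th); delta(P,R)
E
```

```text
t 28.75 tcp [628.78 -51.76  59.17] x [ 0.12 -0.   -0.99] z [-0.02 -1.    0.  ] j [-9.92 14.15 96.7   1.09 62.4  80.92] F [-9.77  0.29  9.71] gap 49.2
[ 0.15  1.25 -0.04]
delta cm [ 0.21  0.01 -0.01] rot [-0.02  0.06  0.19] |d|mm 2.0654100273911933
delta cm [ 0.71  0.04 -0.01] rot [-0.03  0.06 -6.81] |d|mm 7.080725836379145
delta cm [ 0.83  0.07 -0.01] rot [-0.03  0.06 -8.31] |d|mm 8.32631301335517
```

Emit:
{"api": "servo_tool", "payload": {"commands": [[[255,0.15,-0.1,0,0,0,-2],[255,0.3,-0.1,0,0,0,-3.5],[255,0.5,-0.1,0,0,0,-5],[255,0.65,-0.1,0,0,0,-6.5],[255,0.8,-0.1,0,0,0,-8],[255,0.8,-0.1,0,0,0,-8]]]}}

```text
time: 29.35
tool_pos: [628.9, -51.8, 51.8]
tcp_rot: [-86.7, 88.8, -178.0]
ft_force: [-6.8, 0.7, 15.0]
finger_gap: 49.2
```

```bash

python3 - <<'E'
from h import *
st();print(r.sense()['wrist_torque'])
for th,ox,oz in ((0,1.5,35.3),(-1.5,1.5,34.2)):
  P,R=modtcp(ox,-100,oz,th); delta(P,R)
E
```

```text
t 29.35 tcp [628.95 -51.84  51.84] x [-0.02 -0.   -1.  ] z [-0.02 -1.    0.  ] j [-9.23 21.67 88.03 -0.24 71.46 82.13] F [-6.79  0.72 15.04] gap 49.2
[ 0.13  0.75 -0.06]
delta cm [-0.04  0.1  -0.02] rot [-0.02  0.07  1.18] |d|mm 1.1230487443017736
delta cm [ 0.08  0.15 -0.02] rot [-0.02  0.07 -0.32] |d|mm 1.7136149476320979
```

Seated. Now the pull test, then release.

Emit:
{"api": "servo_tool", "payload": {"commands": [[[255,-0.2,0,0,0,0,0.6],[255,-0.5,0,0,0,0,1.2],[255,-0.7,0,0,0,0,1.2],[255,-0.7,0,0,0,0,1.2]]]}}

```text
time: 29.75
tool_pos: [626.4, -51.5, 54.6]
tcp_rot: [-78.9, 89.8, -170.2]
ft_force: [4.2, -0.3, -17.2]
finger_gap: 49.1
```

Emit:
{"api": "servo_tool", "payload": {"commands": [[[255,0.4,0.1,0,0,0,0],[60,0.4,0.1,0,0,0,0],[40,0.4,0.1,0,0,0,0],[40,0.4,0.1,0,0,0,0],[40,-2,0.1,0,0,0,0],[40,-6,0.1,0,0,0,0],[40,-10,0.1,0,0,0,0],[0,-14,0.1,0,0,0,0]]]}}

```text
time: 30.55
tool_pos: [629.4, -51.6, 199.7]
tcp_rot: [71.7, 89.8, -19.6]
ft_force: [1.5, 0.2, 0.5]
finger_gap: 84.0
```

```bash

python3 - <<'E'
from h import *
st();p,d,c=snap('wrist','w19')
C=cloud(d,c)
for y0 in (148,48,-52):
  m=(C[...,2]>80)&(C[...,2]<97)&(abs(C[...,1]-y0)<25)&(C[...,0]>575)&(C[...,0]<680)
  X=C[m]; A=np.c_[X[:,:2]-[628,y0],np.ones(len(X))]; k=np.linalg.lstsq(A,X[:,2],rcond=None)[0]; print(y0,len(X),'z at centre',k[2],'slope x,y deg',np.degrees(k[:2]))
E
```

```text
t 30.55 tcp [629.43 -51.58 199.73] x [ 0. -0. -1.] z [-0.02 -1.    0.  ] j [-9.31 13.   82.37 -0.04 84.43 81.98] F [1.55 0.15 0.49] gap 84.0
148 8379 z at centre 89.73835033043501 slope x,y deg [0.53 2.32]
48 8332 z at centre 89.8186407147964 slope x,y deg [0.29 1.4 ]
-52 8321 z at centre 89.90924453934468 slope x,y deg [ 0.08 -0.04]
```

View pics/w19.png

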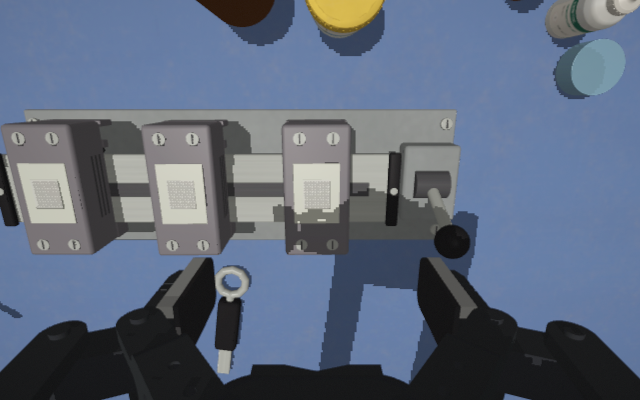

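```bash

python3 - <<'E'
from h import *
p,d,c=load('w19.npz'); C=cloud(d,c)
m=(p.max(2)<70); m[:, :430]=0; m[:,475:]=0; m[:220]=0; m[262:]=0
X=C[m]; print(np.median(X,0),X.min(0),X.max(0))
k=(abs(C[...,0]-592)<40)&(abs(C[...,1]+155)<30)&(C[...,2]>60); X=C[k]; print(X.min(0),X.max(0))
delta([548,-155,88],Rt(-91.3))
E
```

```text
[ 596.62 -150.93  103.53] [ 531.33 -205.12   -1.83] [701.43 -53.36 342.3 ]
[ 581.43 -165.63   60.11] [ 615.51 -140.8   109.32]
delta cm [11.99 -8.43 10.44] rot [ 0.02  0.15 -0.82] |d|mm 180.00038683662464
```

Emit:
{"api": "servo_tool", "payload": {"commands": [[[255,0,-4,3,0,0,0],[255,0,-8.4,6,0,0,0],[255,0,-8.4,10.3,0,0,0],[255,4,-8.4,10.3,0,0,0],[255,8,-8.4,10.3,0,0,0],[255,12,-8.4,10.3,0,0,0],[255,12,-8.4,10.3,0,0,0],[255,12,-8.4,10.3,0,0,0]]]}}

```text
time: 31.4
tool_pos: [543.1, -152.7, 77.8]
tcp_rot: [63.8, 89.9, -27.5]
ft_force: [0.7, -0.4, 0.7]
finger_gap: 0.0
```

```bash

python3 - <<'E'
from h import *
st(); snap('wrist','w20')
delta([590,-155,88],Rt(-91.3))
E
```

```text
t 31.4 tcp [ 543.13 -152.69   77.82] x [ 0. -0. -1.] z [-0.02 -1.    0.  ] j [-20.9    9.17  99.99  -0.01  70.75  70.39] F [ 0.73 -0.4   0.75] gap 0.0
delta cm [-0.82  4.55  0.08] rot [ 0.02  0.1  -0.26] |d|mm 46.24364472044033
```

View pics/w20.png

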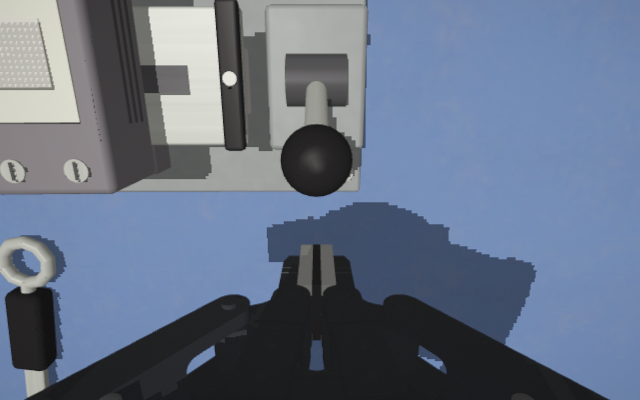

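Emit:
{"api": "servo_tool", "payload": {"commands": [[[255,-0.9,0,0,0,0,0],[255,-0.9,2,0,0,0,0],[255,-0.9,3.5,0,0,0,0],[255,-0.9,5,0,0,0,0],[255,-0.9,6.5,0,0,0,0],[255,-0.9,8,0,0,0,0],[255,-0.9,9,0,0,0,0],[255,-0.9,9,0,0,0,0]]]}}

```text
time: 32.25
tool_pos: [632.7, -154.8, 89.2]
tcp_rot: [-29.8, 89.9, -121.1]
ft_force: [-11.6, 1.4, 5.3]
finger_gap: -0.1
```

```bash

python3 - <<'E'
from h import *
st(); snap('wrist','w21')
E
```

```text
t 32.25 tcp [ 632.72 -154.84   89.17] x [-0. -0. -1.] z [-0.02 -1.    0.  ] j [-18.21  21.15  84.48  -0.08  74.39  73.07] F [-11.62   1.38   5.26] gap -0.1
```

View pics/w21.png

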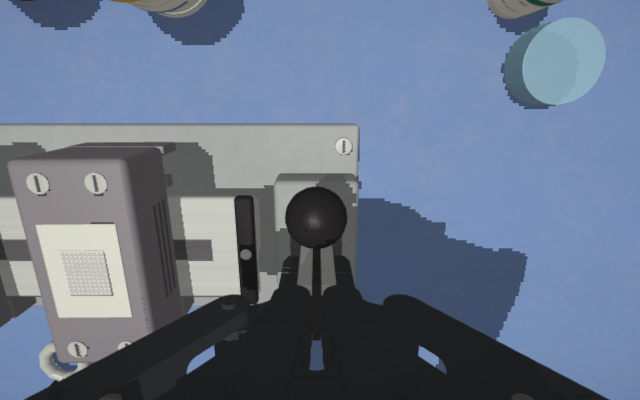

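Emit:
{"api": "servo_tool", "payload": {"commands": [[[255,0,-2,0,0,0,0],[255,-3,-4,0,0,0,0],[255,-8,-4,0,0,0,0],[255,-13,-4,-2,0,0,0],[255,-16,-5,-6,0,0,0],[0,-17,-6,-10,0,0,0],[0,-17,-8,-13,0,0,0],[0,-17,-8,-13,0,0,0]]]}}

```text
time: 33.1
tool_pos: [555.8, -19.2, 261.1]
tcp_rot: [87.4, 89.5, -3.6]
ft_force: [-0.5, -0.6, 0.6]
finger_gap: 42.8
```

```bash

python3 - <<'E'
from h import *
r.snapshot('top'); st(); p,d,c=snap('wrist','w22'); C=cloud(d,c)
k=(abs(C[...,0]-625)<70)&(abs(C[...,1]+155)<20)&(C[...,2]>80)&(C[...,2]<115); X=C[k]; print('knob',X.min(0),X.max(0))
E
```

```text
t 33.15 tcp [556.33 -21.05 260.41] x [ 0.01 -0.   -1.  ] z [-0.02 -1.    0.  ] j [-7.42 -0.3  90.34 -0.04 89.49 83.69] F [ 0.62 -0.82  0.54] gap 50.4
knob [ 643.26 -167.21   80.1 ] [ 668.74 -141.93  107.32]
```

View pics/w22.png

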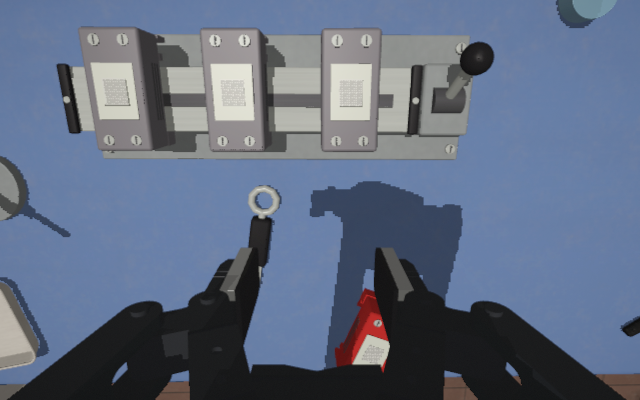

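```bash

python3 - <<'E'
from h import *
st(); delta([470,230,300],Rt(-91))
E
```

```text
t 33.2 tcp [556.59 -22.2  259.61] x [ 0.01 -0.   -1.  ] z [-0.02 -1.    0.  ] j [-7.52 -0.19 90.31 -0.06 89.46 83.66] F [-0.53 -0.67 -0.13] gap 57.8
delta cm [ -4.15  -9.15 -25.03] rot [-0.18  0.1  -0.41] |d|mm 269.68953236028705
```

Emit:
{"api": "servo_tool", "payload": {"commands": [[[0,-2,-2,-4,0,0,0],[0,-4,-4,-9,0,0,0],[0,-4,-6,-14,0,0,0],[0,-4,-8,-19,0,0,0],[0,-4,-8,-23,0,0,0],[0,-4,-8,-25,0,0,0],[0,-4,-8,-25,0,0,0],[0,-4,-8,-25,0,0,0]]]}}

```text
time: 34.0
tool_pos: [482.1, 228.4, 296.6]
tcp_rot: [67.6, 89.8, -23.6]
ft_force: [-0.1, -0.3, -0.5]
finger_gap: 85.1
```

```bash

python3 - <<'E'
from h import *
st(); p,d,c=snap('wrist','w23'); st()
E
```

```text
t 34.0 tcp [482.07 228.41 296.57] x [ 0. -0. -1.] z [-0.02 -1.    0.  ] j [ 19.94  -4.05  90.27  -0.14  93.65 111.2 ] F [-0.08 -0.25 -0.46] gap 85.1
t 34.05 tcp [482.11 227.84 296.41] x [ 0. -0. -1.] z [-0.02 -1.    0.  ] j [ 19.88  -4.08  90.3   -0.13  93.64 111.21] F [-0.66 -1.03 -0.27] gap 85.3
```

View pics/w23.png

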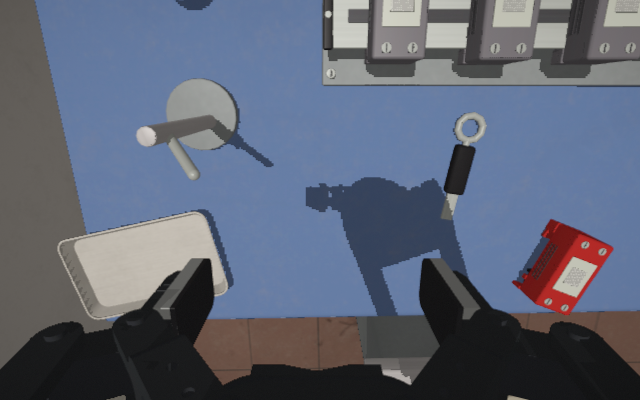

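```bash

python3 - <<'E'
from h import *
p,d,c=load('w23.npz'); C=cloud(d,c)
print('tip',ray(194,175,c,182),'depth',C[170:178,190:196].reshape(-1,3)[::8])
print('tip axis start',ray(172,140,c,147))
print('top',ray(147,136,c,175),'foot',ray(202,113,c,8))
# foot circle fit
m=(np.abs(p.astype(int).max(2)-p.min(2))<15)&(p.min(2)>90); m[:,:160]=0;m[:,240:]=0;m[:75]=0;m[155:]=0
n,l,s,ce=cv2.connectedComponentsWithStats(m.astype(np.uint8)); print(s)
# peg points depth
pp=C[138:180,165:200].reshape(-1,3); pp=pp[(pp[:,2]>135)&(pp[:,2]<200)]; 
print(len(pp)); o=np.argsort(pp[:,2]); print(pp[o][::40])
b=p[105:230,430:500].astype(int); m=(b.max(2)<60); v,u=np.nonzero(m); P=np.array([ray(a+430,q+105,c,16)[:2] for a,q in zip(u,v)],np.float32); print('handle',cv2.minAreaRect(P))
print('eye',ray(470,128,c,12),'blade end',ray(447,217,c,6))
cv2.imwrite('pics/z7.png',np.hstack([cv2.resize(p[60:200,120:290],(510,420),interpolation=cv2.INTER_CUBIC),cv2.resize(p[100:230,430:500],(226,420),interpolation=cv2.INTER_CUBIC)])[:,:,::-1])
E
```

```text
tip [499.38 319.2  182.  ] depth [[503.83 320.64 184.93]
 [503.38 318.64 186.61]
 [502.4  317.63 185.6 ]
 [501.37 320.05 187.51]
 [500.85 318.23 188.73]
 [499.92 317.12 188.02]]
tip axis start [521.82 346.41 147.  ]
top [528.28 353.14 175.  ] foot [537.58 363.15   8.  ]
[[     0      0    640    400 252659]
 [   160     79     76     53   2517]
 [   177    129     48     21    629]
 [   168    137     19     18    194]
 [   163    142      1      1      1]]
570
[[522.96 340.65 150.84]
 [522.81 344.47 155.64]
 [518.13 334.49 158.22]
 [515.63 341.4  161.86]
 [517.43 334.63 164.49]
 [515.53 334.53 167.5 ]
 [513.64 332.05 170.64]
 [512.56 331.09 173.59]
 [508.37 329.98 176.02]
 [508.85 327.32 178.98]
 [505.52 325.29 181.64]
 [504.24 315.78 183.81]
 [504.68 317.28 185.83]
 [503.47 320.01 186.86]
 [499.92 317.12 188.02]]
handle ((463.4442138671875, 53.84646987915039), (25.580785751342773, 60.44679641723633), 80.15087890625)
eye [513.17  43.15  12.  ] blade end [398.65  59.07   6.  ]
```

View pics/z7.png

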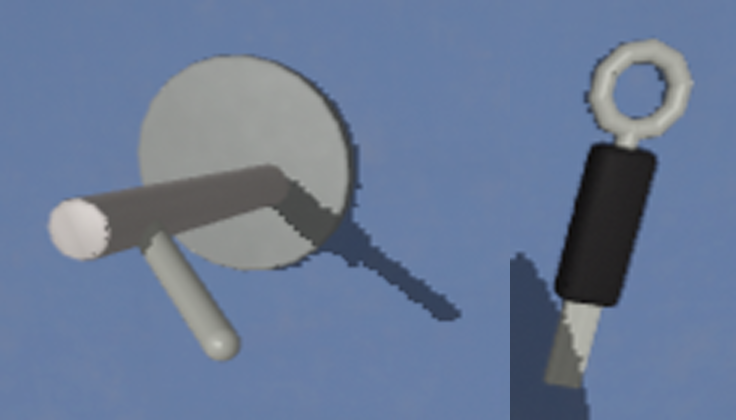

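```bash

python3 - <<'E'
from h import *
p,d,c=load('w23.npz'); print(ray(214,120,c,8))
st(); delta([495,312,250],Rt(-39.8))
E
```

```text
[529.11 349.68   8.  ]
t 34.05 tcp [482.11 227.84 296.41] x [ 0. -0. -1.] z [-0.02 -1.    0.  ] j [ 19.88  -4.08  90.3   -0.13  93.64 111.21] F [-0.66 -1.03 -0.27] gap 85.3
delta cm [ 4.63  1.08 -8.45] rot [-51.54   0.15  -0.12] |d|mm 96.96802169084977
```

Emit:
{"api": "servo_tool", "payload": {"commands": [[[0,0,0,-2,-8,0,0],[0,0,0.5,-4,-16,0,0],[0,0,1,-6,-24,0,0],[0,1,1,-8.4,-32,0,0],[0,2,1,-8.4,-40,0,0],[0,3,1,-8.4,-48,0,0],[0,4.5,1,-8.4,-51.5,0,0],[0,4.5,1,-8.4,-51.5,0,0]]]}}

```text
time: 34.85
tool_pos: [493.3, 310.3, 248.6]
tcp_rot: [-68.5, 89.8, -108.3]
ft_force: [-1.1, -0.4, -0.6]
finger_gap: 85.5
```

Emit:
{"api": "servo_tool", "payload": {"commands": [[[0,0,0,0,0,0,0],[0,0,0,0,0,0,0],[0,0,0,0,0,0,0]]]}}

```text
time: 35.15
tool_pos: [494.0, 312.4, 251.9]
tcp_rot: [35.1, 89.8, -4.8]
ft_force: [0.2, 0.3, -0.1]
finger_gap: 85.5
```

```bash

python3 - <<'E'
from h import *
st(); p,d,c=snap('wrist','w24'); st()
E
```

```text
t 35.15 tcp [494.02 312.38 251.9 ] x [ 0. -0. -1.] z [ 0.77 -0.64  0.  ] j [27.35  4.46 86.34 -0.11 89.02 67.24] F [ 0.24  0.34 -0.12] gap 85.5
t 35.2 tcp [493.86 312.53 251.72] x [ 0. -0. -1.] z [ 0.77 -0.64  0.  ] j [27.37  4.47 86.35 -0.11 89.01 67.22] F [-0.21  1.11 -0.19] gap 85.6
```

View pics/w24.png

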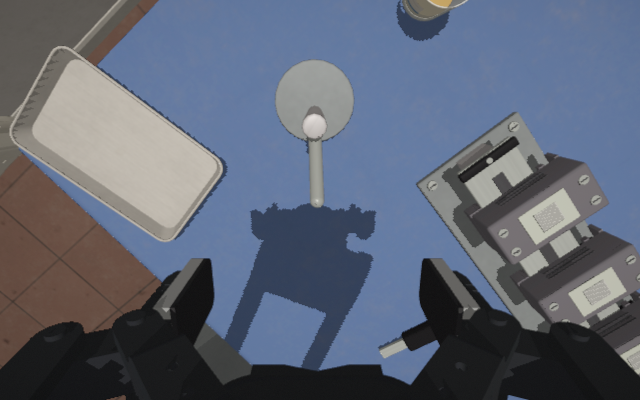

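```bash

python3 - <<'E'
from h import *
p,d,c=load('w24.npz'); C=cloud(d,c)
top=ray(314,125.5,c,175); tip=ray(318,201,c,184); print(top,tip,(tip-top)[:2],np.linalg.norm((tip-top)[:2]),np.degrees(np.arctan2(*(top-tip)[1::-1])))
# refine with masks: bright gray column centre per row
for v in range(140,208,6):
    row=p[v,295:340].astype(int); g=np.where((row[:,2]-row[:,0]<25)&(row.sum(1)>250))[0]; print(v,295+g.min() if len(g) else None,295+g.max() if len(g) else None, C[v,317].round(1))
cv2.imwrite('pics/z8.png',cv2.resize(p[90:225,260:375],(511,600),interpolation=cv2.INTER_CUBIC)[:,:,::-1])
E
```

```text
[528.24 354.64 175.  ] [500.83 318.03 184.  ] [-27.41 -36.62] 45.73868814106948 53.180610769755376
140 304 324 [522.6 344.8 155.8]
146 308 321 [520.3 342.1 159.1]
152 309 321 [518.1 339.5 163.3]
158 309 321 [515.8 336.8 166.2]
164 309 322 [513.7 334.3 169.9]
170 310 322 [511.6 331.9 173.4]
176 310 322 [509.4 329.2 175.6]
182 310 323 [507.4 326.8 178.9]
188 310 323 [505.5 324.5 182.4]
194 310 323 [503.3 322.  184.5]
200 310 323 [501.4 319.7 187.2]
206 313 321 [498.8 316.6 186.8]
```

View pics/z8.png

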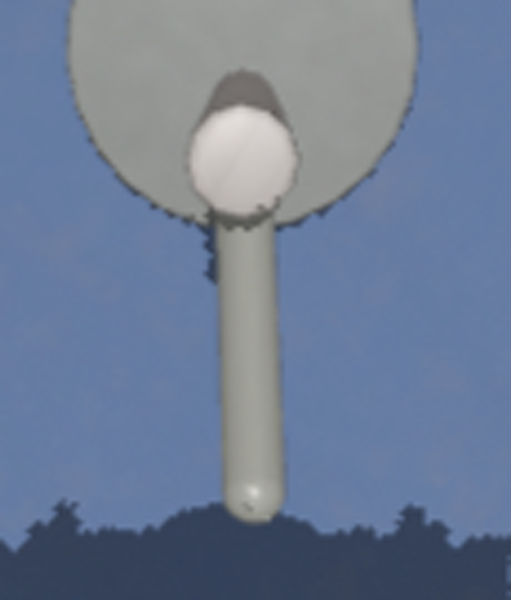

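```bash

python3 - <<'E'
from h import *
p,d,c=load('w24.npz')
for tv in (199,201,203):
  top=ray(314.7,126.2,c,175); tip=ray(316.7,tv,c,183.9); print(top,tip,np.linalg.norm((tip-top)[:2]),np.degrees(np.arctan2(*(top-tip)[1::-1])))
# midpoints of peg rows with axis z guess: line from root145 at r=8 to tip
for v,u in ((152,315),(176,316),(194,316.5)):
  for z in (150,160,170,180): print(v,z,ray(u,v,c,z)[:2],end=' ')
  print()
E
```

```text
[528.3  354.04 175.  ] [501.02 319.53 183.9 ] 43.99159108866158 51.68280115406038
[528.3  354.04 175.  ] [500.19 318.53 183.9 ] 45.29629235536555 51.63828717083178
[528.3  354.04 175.  ] [499.35 317.52 183.9 ] 46.60539931713039 51.59612865305805
152 150 [515.76 338.78] 152 160 [516.75 339.96] 152 170 [517.74 341.15] 152 180 [518.73 342.34] 
176 150 [505.3  325.18] 176 160 [506.72 326.92] 176 170 [508.14 328.67] 176 180 [509.56 330.41] 
194 150 [497.05 314.74] 194 160 [498.8  316.91] 194 170 [500.56 319.08] 194 180 [502.32 321.25]
```

```bash

python3 - <<'E'
from h import *
st(); delta([463,50,150],Rt(-100))
E
```

```text
t 35.2 tcp [493.86 312.53 251.72] x [ 0. -0. -1.] z [ 0.77 -0.64  0.  ] j [27.37  4.47 86.35 -0.11 89.01 67.22] F [-0.21  1.11 -0.19] gap 85.6
delta cm [ 10.17 -22.15  14.42] rot [60.15  0.09 -0.18] |d|mm 283.23766223131537
```

Emit:
{"api": "servo_tool", "payload": {"commands": [[[0,-1,-3,2.5,8,0,0],[0,-1,-6,5,16,0,0],[0,1,-10,7.5,24,0,0],[0,3,-14,10,32,0,0],[0,5,-17,12,40,0,0],[0,8,-20,13.5,48,0,0],[0,10,-22,14.5,56,0,0],[0,10,-22.2,14.6,60,0,0]]]}}

```text
time: 36.0
tool_pos: [461.1, 46.1, 147.8]
tcp_rot: [-48.3, 89.8, -148.5]
ft_force: [0.1, -0.0, -0.4]
finger_gap: 85.4
```

Emit:
{"api": "servo_tool", "payload": {"commands": [[[0,0,0,0,0,0,0],[0,0,0,0,0,0,0],[0,0,0,0,0,0,0]]]}}

```text
time: 36.3
tool_pos: [464.5, 49.0, 151.9]
tcp_rot: [86.5, 89.8, -13.1]
ft_force: [-0.1, 0.5, -0.9]
finger_gap: 85.7
```

```bash

python3 - <<'E'
from h import *
st(); p,d,c=snap('wrist','w25'); st()
E
```

```text
t 36.3 tcp [464.47  48.99 151.93] x [ 0. -0. -1.] z [-0.17 -0.99  0.  ] j [ -0.23 -10.82 111.59  -0.05  79.01  99.43] F [-0.06  0.52 -0.86] gap 85.7
t 36.35 tcp [464.37  49.06 151.78] x [ 0. -0. -1.] z [-0.17 -0.99  0.  ] j [ -0.22 -10.81 111.6   -0.06  79.01  99.45] F [-0.48  0.23  0.77] gap 85.4
```

View pics/w25.png

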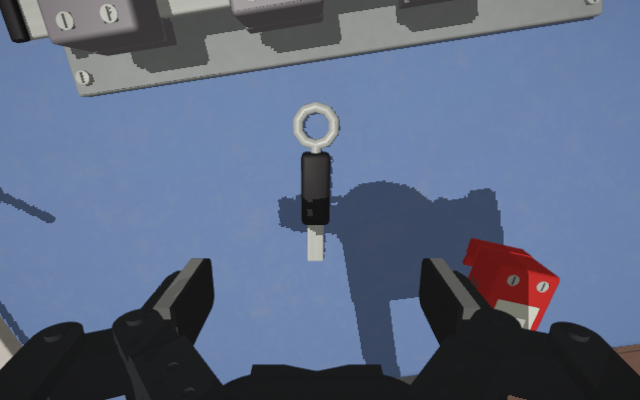

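```bash

python3 - <<'E'
from h import *
p,d,c=load('w25.npz')
b=p[145:230,290:345].astype(int); m=(b.max(2)<75)&(abs(b[...,2]-b[...,0])<15); v,u=np.nonzero(m); P=np.array([ray(a+290,q+145,c,15)[:2] for a,q in zip(u,v)],np.float32); print('handle',cv2.minAreaRect(P))
e=ray(316,126,c,11); bl=ray(315.5,261,c,5); h=ray(315.7,189,c,15); print(e,bl,h,np.degrees(np.arctan2(*(e-bl)[1::-1])))
delta([h[0],h[1],5],Rt(-100))
E
```

```text
handle ((463.17034912109375, 49.67463684082031), (22.210411071777344, 61.32099151611328), 79.69901275634766)
[513.06  40.77  11.  ] [394.23  61.46   5.  ] [463.22  49.5   15.  ] -9.878912376625651
delta cm [14.68 -0.18 -0.03] rot [ 0.34  0.02 -0.22] |d|mm 146.78875076248138
```

Emit:
{"api": "servo_tool", "payload": {"commands": [[[0,4,0,0,0,0,0],[0,8,-0.1,0,0,0,0],[0,12,-0.1,0,0,0,0],[0,13.5,-0.1,0,0,0,0],[0,13.5,-0.1,0,0,0,0],[0,13.5,-0.1,0,0,0,0]]]}}

```text
time: 36.95
tool_pos: [463.6, 48.9, 16.7]
tcp_rot: [79.0, 89.8, -20.8]
ft_force: [-1.1, 0.4, 0.8]
finger_gap: 85.2
```

```bash

python3 - <<'E'
from h import *
st(); delta([463.2,49.5,5],Rt(-99.9))
E
```

```text
t 36.95 tcp [463.56  48.9   16.65] x [ 0. -0. -1.] z [-0.17 -0.99  0.  ] j [ -0.24  -0.46 117.41  -0.06  62.9   99.51] F [-1.07  0.36  0.77] gap 85.2
delta cm [ 1.16 -0.05 -0.05] rot [ 0.18  0.03 -0.16] |d|mm 11.672372095493094
```

Emit:
{"api": "servo_tool", "payload": {"commands": [[[0,1.1,0,0,0,0,0],[100,1.1,0,0,0,0,0],[150,1.1,0,0,0,0,0],[255,1.1,0,0,0,0,0],[255,1.1,0,0,0,0,0],[255,1.1,0,0,0,0,0],[255,1.1,0,0,0,0,0],[255,1.1,0,0,0,0,0]]], "force": 60}}

```text
time: 37.75
tool_pos: [463.7, 48.5, 5.6]
tcp_rot: [82.5, 89.8, -17.3]
ft_force: [-1.0, -0.2, 6.0]
finger_gap: 22.3
```

```bash

python3 - <<'E'
from h import *
st()
E
```

```text
t 37.75 tcp [463.72  48.46   5.61] x [ 0. -0. -1.] z [-0.17 -0.99  0.  ] j [ -0.29   0.66 117.66  -0.07  61.48  99.54] F [-0.96 -0.24  5.96] gap 22.3
```

```bash
cat >> h.py <<'E'
POST=np.array([528.3,354.0]); AZ=51.6
def keytcp(s):
    a=np.radians(AZ); hd=np.array([np.cos(a),np.sin(a),0]); root=np.r_[POST,145]-8*hd; u=(-hd+np.array([0,0,1]))*np.sqrt(.5)
    R=Rt(-90+AZ,45); E=root+s*u; return E-51.5*R[:,1]+2.4*R[:,0],R,E
E
python3 - <<'E'
from h import *
for s in (110,60,28):
    P,R,E=keytcp(s); print(s,P,E); print(R)
P,R,E=keytcp(110); delta(P,R)
E
```

```text
110 [453.45 259.56 184.67] [475.02 286.77 222.78]
[[ 0.44  0.44  0.78]
 [ 0.55  0.55 -0.62]
 [-0.71  0.71 -0.  ]]
60 [475.41 287.27 149.31] [496.98 314.48 187.43]
[[ 0.44  0.44  0.78]
 [ 0.55  0.55 -0.62]
 [-0.71  0.71 -0.  ]]
28 [489.47 305.01 126.69] [511.03 332.21 164.8 ]
[[ 0.44  0.44  0.78]
 [ 0.55  0.55 -0.62]
 [-0.71  0.71 -0.  ]]
delta cm [-17.93  -4.54 -20.62] rot [-58.02  24.18  40.36] |d|mm 277.0005271245567
```

Emit:
{"api": "servo_tool", "payload": {"commands": [[[255,-3,0,0,0,0,0],[255,-7,0,0,0,0,0],[255,-12,0,0,0,0,0],[255,-17,0,-2,0,0,0],[255,-20,0,-6,-5,0,0],[255,-20,0,-10,-12,0,0],[255,-20,0,-14,-20,0,0],[255,-20,0,-14,-20,0,0]]]}}

```text
time: 38.55
tool_pos: [486.3, 190.7, 204.8]
tcp_rot: [98.8, 89.9, 19.5]
ft_force: [-0.8, -0.9, -1.1]
finger_gap: 22.2
```

```bash

python3 - <<'E'
from h import *
st(); snap('wrist','w26')
P,R,E=keytcp(110); delta(P,R)
E
```

```text
t 38.55 tcp [486.31 190.74 204.81] x [ 0.  0. -1.] z [ 0.19 -0.98 -0.  ] j [15.79 -3.95 99.7   0.01 84.12 95.09] F [-0.79 -0.94 -1.14] gap 22.2
delta cm [ 1.95 -1.91 -7.57] rot [-38.96  16.23  42.98] |d|mm 80.4634260398289
```

View pics/w26.png

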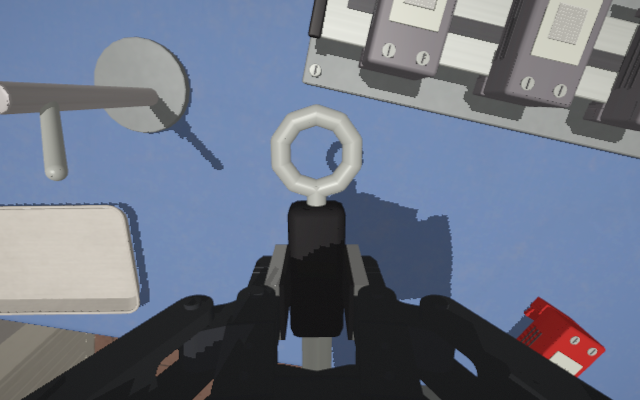

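```bash

python3 - <<'E'
from h import *
P,R,E=keytcp(130); d,w=delta(P,R); print(np.linalg.norm(w))
p,d_,c=load('w26.npz')
# eye in tcp frame
pos,R0,s=tcp(); e=ray(317,152,c,pos[2]+2.4); print('eye in tool',R0.T@(e-pos))
E
```

```text
delta cm [ 0.54 -2.98 -6.64] rot [-38.96  16.23  42.98] |d|mm 72.9220612319783
60.23924372622938
eye in tool [-2.36 51.15 -1.69]
```

Emit:
{"api": "servo_tool", "payload": {"commands": [[[255,0,-2,0,-5.5,2.3,6],[255,0,-3,0,-11,4.6,12.2],[255,0,-3,-1,-16.5,6.9,18.3],[255,0.1,-3,-2,-22,9.2,24.4],[255,0.2,-3,-3.5,-27.5,11.5,30.5],[255,0.3,-3,-5,-33,13.8,36.6],[255,0.5,-3,-6.6,-38.5,16,42.6],[255,0.5,-3,-6.6,-39,16.2,43]]]}}

```text
time: 39.4
tool_pos: [443.2, 245.5, 195.8]
tcp_rot: [90.0, 44.9, 51.5]
ft_force: [-0.4, -1.0, -1.8]
finger_gap: 22.4
```

Emit:
{"api": "servo_tool", "payload": {"commands": [[[255,0,0,0,0,0,0],[255,0,0,0,0,0,0],[255,0,0,0,0,0,0]]]}}

```text
time: 39.7
tool_pos: [445.6, 246.0, 200.2]
tcp_rot: [89.8, 45.0, 51.2]
ft_force: [-0.2, -0.2, -0.5]
finger_gap: 22.4
```

```bash

python3 - <<'E'
from h import *
st(); p,d,c=snap('wrist','w27')
P,R,E=keytcp(75); delta(P,R)
a=np.radians(AZ); hd=np.array([np.cos(a),np.sin(a),0]); root=np.r_[POST,145]-8*hd; u=(-hd+np.array([0,0,1]))*np.sqrt(.5)
print('expected px root,tip',proj(root,c),proj(root+55*u,c)); pos,R0,s=tcp(); print('eye px',proj(pos+51.5*R0[:,1]-2.4*R0[:,0],c))
E
```

```text
t 39.7 tcp [445.6  246.03 200.24] x [ 0.44  0.55 -0.71] z [ 0.78 -0.62  0.  ] j [ -1.29 -44.89 141.14  40.57  59.68  23.79] F [-0.23 -0.17 -0.54] gap 22.4
delta cm [ 5.69 -0.02 -0.24] rot [-0.08  0.24 -0.03] |d|mm 56.954939811516425
expected px root,tip (np.float64(311.9210539253211), np.float64(123.22160907870276)) (np.float64(311.3084414829639), np.float64(130.18656269930125))
eye px (np.float64(315.1139670576421), np.float64(148.30173020148385))
```

View pics/w27.png

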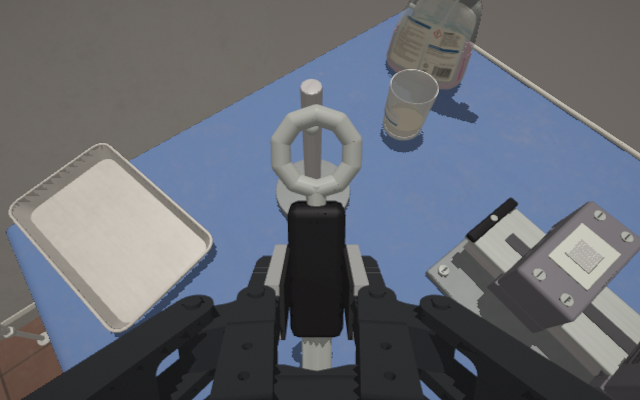

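Emit:
{"api": "servo_tool", "payload": {"commands": [[[255,1.5,0,-0.1,0,0,0],[255,3,0,-0.2,0,0,0],[255,4.5,0,-0.2,0,0,0],[255,5,0,-0.2,0,0,0],[255,5,0,-0.2,0,0,0],[255,5,0,-0.2,0,0,0]]]}}

```text
time: 40.35
tool_pos: [465.7, 275.2, 164.8]
tcp_rot: [89.9, 45.0, 51.3]
ft_force: [0.0, -0.1, -1.6]
finger_gap: 22.1
```

```bash

python3 - <<'E'
from h import *
st(); p,d,c=snap('wrist','w28')
P,R,E=keytcp(28); delta(P,R)
a=np.radians(AZ); hd=np.array([np.cos(a),np.sin(a),0]); root=np.r_[POST,145]-8*hd; u=(-hd+np.array([0,0,1]))*np.sqrt(.5)
print('expected px root,tip',proj(root,c),proj(root+55*u,c)); pos,R0,s=tcp(); print('eye px',proj(pos+51.5*R0[:,1]-2.4*R0[:,0],c))
E
```

```text
t 40.35 tcp [465.72 275.23 164.77] x [ 0.44  0.55 -0.71] z [ 0.78 -0.62  0.  ] j [  4.2  -34.93 139.42  42.62  49.99  21.98] F [ 0.04 -0.12 -1.59] gap 22.1
delta cm [ 5.41 -0.03 -0.04] rot [-0.06  0.22 -0.07] |d|mm 54.065498985309056
expected px root,tip (np.float64(315.43550309501353), np.float64(129.34771709190977)) (np.float64(315.60446521955635), np.float64(140.25525528412413))
eye px (np.float64(316.2337391814925), np.float64(148.09062415479772))
```

View pics/w28.png

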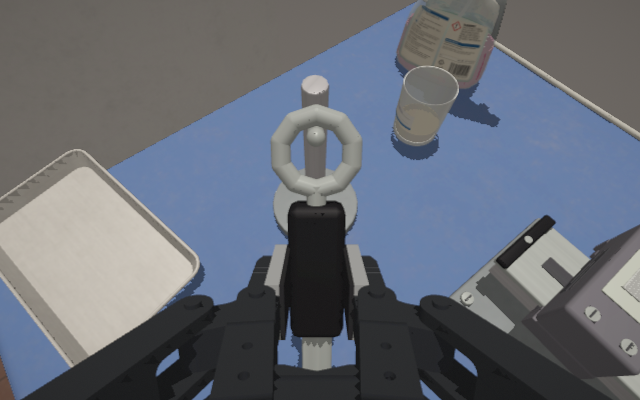

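Emit:
{"api": "servo_tool", "payload": {"commands": [[[255,1,0.1,0,0,0,0],[255,2,0.1,0,0,0,0],[255,3,0.1,0,0,0,0],[255,3.4,0.1,0,0,0,0],[255,3.4,0.1,0,0,0,0]]]}}

```text
time: 40.9
tool_pos: [481.2, 294.5, 141.1]
tcp_rot: [89.9, 45.0, 51.3]
ft_force: [-0.4, -0.8, -0.6]
finger_gap: 22.0
```

```bash

python3 - <<'E'
from h import *
st(); p,d,c=snap('wrist','w29')
P,R,E=keytcp(28); delta(P,R)
cv2.imwrite('pics/z9.png',cv2.resize(p[60:230,230:400],(600,600),interpolation=cv2.INTER_CUBIC)[:,:,::-1])
E
```

```text
t 40.9 tcp [481.17 294.45 141.06] x [ 0.44  0.55 -0.71] z [ 0.78 -0.62  0.  ] j [  7.36 -27.41 137.38  45.05  43.95  19.81] F [-0.37 -0.77 -0.63] gap 22.0
delta cm [ 1.99 -0.09 -0.02] rot [-0.08  0.2  -0.05] |d|mm 19.891536647301336
```

View pics/z9.png

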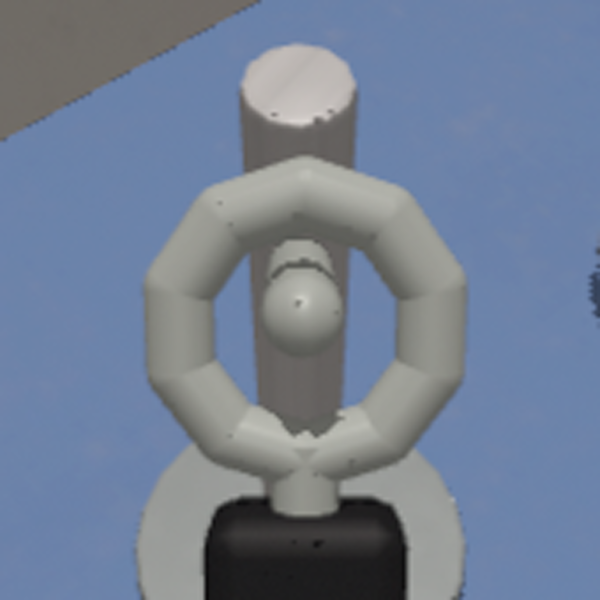

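Emit:
{"api": "servo_tool", "payload": {"commands": [[[255,0.5,0,0,0,0,0],[255,1,0,0,0,0,0],[255,1.5,0,0,0,0,0],[255,1.8,0,0,0,0,0],[255,1.8,0,0,0,0,0]]]}}

```text
time: 41.45
tool_pos: [488.9, 304.7, 127.6]
tcp_rot: [89.9, 45.0, 51.4]
ft_force: [-0.9, 0.4, -0.7]
finger_gap: 22.3
```

```bash

python3 - <<'E'
from h import *
st(); p,d,c=snap('wrist','w30')
P,R,E=keytcp(28); delta(P,R)
cv2.imwrite('pics/z10.png',cv2.resize(p[60:230,230:400],(600,600),interpolation=cv2.INTER_CUBIC)[:,:,::-1])
E
```

```text
t 41.45 tcp [488.9  304.65 127.6 ] x [ 0.44  0.55 -0.71] z [ 0.78 -0.62  0.  ] j [  8.9  -23.35 136.17  46.72  40.98  18.3 ] F [-0.89  0.43 -0.73] gap 22.3
delta cm [ 0.13 -0.03  0.01] rot [-0.09  0.17 -0.  ] |d|mm 1.3250175537296531
```

View pics/z10.png

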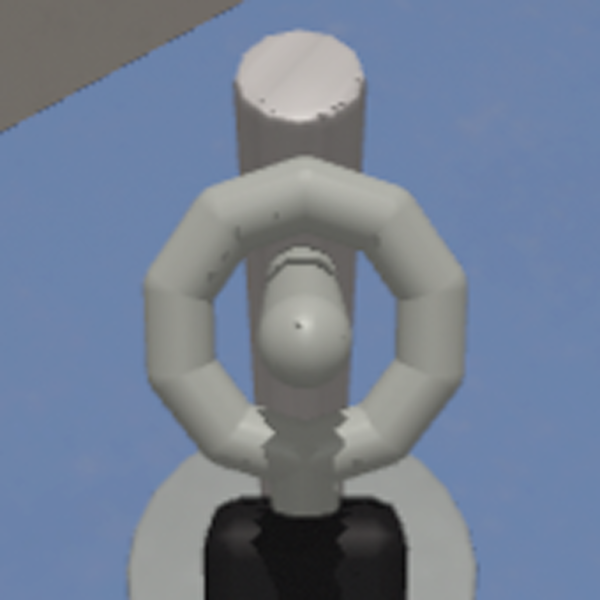

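Emit:
{"api": "servo_tool", "payload": {"commands": [[[120,0,0,0,0,0,0],[60,0,0,0,0,0,0],[0,0,0,0,0,0,0],[0,0,0,0,0,0,0],[0,0,0,0,0,0,0],[0,0,0,0,0,0,0],[0,0,0,0,0,0,0]]]}}

```text
time: 42.2
tool_pos: [489.2, 304.4, 128.3]
tcp_rot: [89.9, 45.0, 51.3]
ft_force: [0.3, -0.5, 0.9]
finger_gap: 85.4
```

```bash

python3 - <<'E'
from h import *
st(); p,d,c=snap('wrist','w31')
E
```

```text
t 42.2 tcp [489.19 304.43 128.32] x [ 0.44  0.55 -0.71] z [ 0.78 -0.62  0.  ] j [  8.86 -23.45 136.18  46.7   41.01  18.31] F [ 0.29 -0.52  0.88] gap 85.4
```

View pics/w31.png

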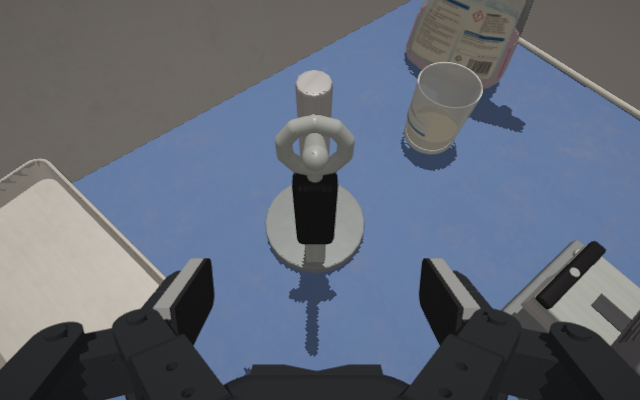

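Emit:
{"api": "servo_tool", "payload": {"commands": [[[0,-1,0,0,0,0,0],[0,-3,0,0,0,0,0],[0,-5,0,0,0,0,0],[0,-7,0,0,0,0,0],[0,-8,0,0,0,0,0],[0,-8,0,0,0,0,0],[0,-8,0,0,0,0,0],[0,-8,0,0,0,0,0]]]}}

```text
time: 43.05
tool_pos: [453.6, 260.5, 184.0]
tcp_rot: [89.9, 45.0, 51.4]
ft_force: [0.6, -0.5, -0.3]
finger_gap: 85.7
```

Emit:
{"api": "servo_tool", "payload": {"commands": [[[0,0,0,3,0,0,-6],[0,0,2,7,0,0,-14],[0,0,4,11,0,0,-22],[0,0,6,15,0,0,-30],[0,0,8,18,0,0,-38],[0,0,8,20,0,0,-44],[0,0,8,20,0,0,-44],[0,0,8,20,0,0,-44]]]}}

```text
time: 43.85
tool_pos: [646.2, 181.3, 238.0]
tcp_rot: [95.9, 89.2, 57.4]
ft_force: [-0.6, 1.1, -0.5]
finger_gap: 85.5
```

```bash

python3 - <<'E'
from h import *
st(); 
for n in ('wrist','scene','top'): p,d,c=snap(n,'end_'+n)
p=cv2.imread('pics/end_scene.png'); q=cv2.imread('pics/end_top.png')
cv2.imwrite('pics/z11.png',np.vstack([cv2.resize(p[140:250,190:400],(760,398),interpolation=cv2.INTER_CUBIC)]))
cv2.imwrite('pics/z12.png',cv2.resize(q[90:280,165:465],(800,507),interpolation=cv2.INTER_CUBIC))
st()
E
```

```text
t 43.85 tcp [646.23 181.27 238.02] x [ 0.01  0.01 -1.  ] z [ 0.78 -0.62 -0.  ] j [10.98 17.77 72.77  0.57 88.92 49.46] F [-0.64  1.06 -0.47] gap 85.5
t 44.0 tcp [644.61 180.31 240.36] x [ 0.01  0.01 -1.  ] z [ 0.78 -0.62 -0.  ] j [10.86 17.17 73.25  0.69 88.77 49.39] F [-1.67  0.41 -0.36] gap 85.2
```

View pics/z11.png

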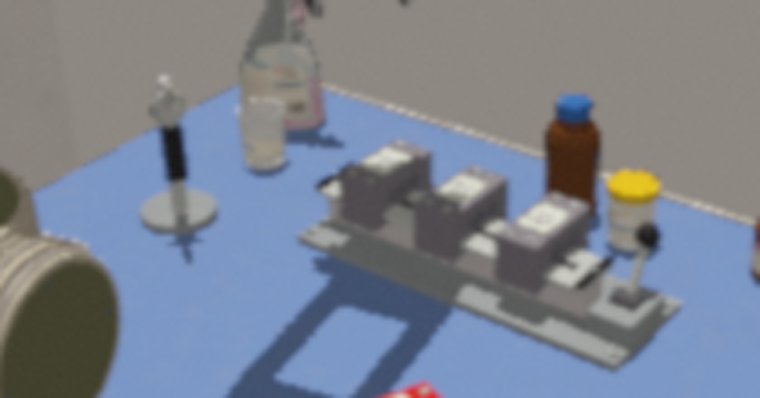

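View pics/z12.png

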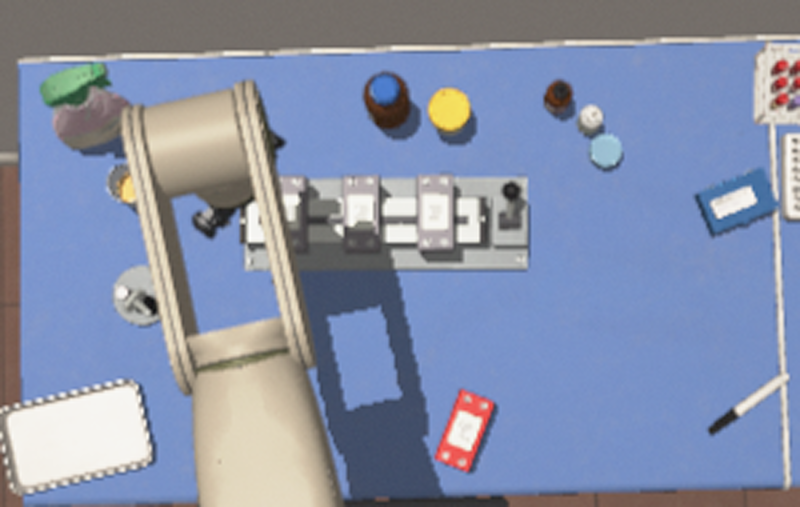

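View pics/end_wrist.png

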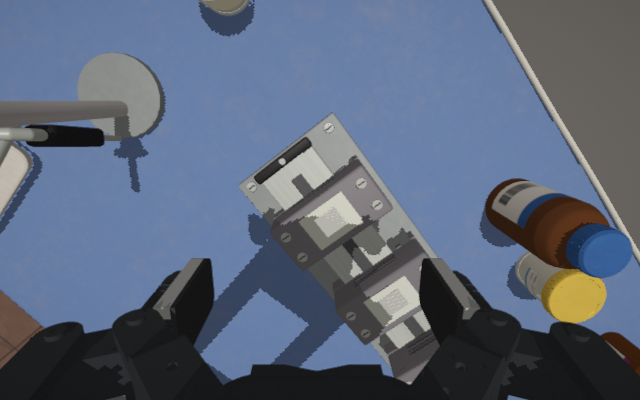

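Emit:
{"api": "servo_tool", "payload": {"commands": [[[0,0,0,0,0,0,0],[0,0,0,0,0,0,0],[0,0,0,0,0,0,0],[0,0,0,0,0,0,0],[0,0,0,0,0,0,0],[0,0,0,0,0,0,0]]]}}

```text
time: 44.6
tool_pos: [645.3, 179.7, 241.9]
tcp_rot: [84.9, 88.9, 46.3]
ft_force: [-0.1, -0.2, 1.0]
finger_gap: 85.3
```

```bash

python3 - <<'E'
from h import *
p,d,c=snap('top','fin_top'); C=cloud(d,c)
for y0 in (48,-52):
  m=(C[...,2]>84)&(C[...,2]<97)&(abs(C[...,1]-y0)<15)&(C[...,0]>590)&(C[...,0]<665)
  X=C[m]; A=np.c_[X[:,:2]-[628,y0],np.ones(len(X))]; k=np.linalg.lstsq(A,X[:,2],rcond=None)[0]; print(y0,len(X),k[2],np.degrees(k[:2]))
st(); print(r.hand_in())
E
```

```text
48 141 90.6972097096606 [0.24 2.24]
-52 158 90.11959752483672 [-0.1   4.89]
t 44.65 tcp [645.31 179.67 241.83] x [ 0.01  0.01 -1.  ] z [ 0.78 -0.62  0.  ] j [10.84 17.18 73.09  0.61 88.88 49.44] F [-0.27 -0.12 -0.44] gap 85.3
the job is handed in; nothing more can be done
None
```

I clipped all three grey modules present onto the rail, then swung the supply lever over, then hung the release key on the peg. I handed the job in at about 44.7 s. The hand-in gives no verdict.

**Modules:** I placed them at carrier y of about +100, 0 and -100 mm. Each held against an upward pull of 14 to 20 N. Right after fitting, their top faces measured 89.7 to 89.9 mm high (90 mm is nominal) and level across the rail to about 0.5°.

**Lever:** It reached its stop, with the knob moving from about x = 592 to x = 656 mm. That is roughly 0.96 rad, over the 0.85 required.

**Key:** It hangs by its eye on the peg. I judged this from the pictures only.

**Not moved:** The beaker, slide box, specimen cup and red decoy look unmoved in the last pictures. The arm stands clear of everything.

**Checks that disagreed:**
- The last depth fit from the top camera gave tilts along the rail of 2.2° for the middle module and 4.9° for the one nearest the lever. The limit is 3.4°. I put this down to the coarse fit over about 150 pixels, because the wrist camera had read -0.04° for the lever-side module and 0.05° for the middle one right after each was fitted (1.4° for the middle one in a later, more oblique view).
- The module farthest from the lever also read about 2° along the rail in the wrist fits, seen from the side. It was not re-measured at the end because the arm partly hid it.

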